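# Weigh out sample plugs with the lab scoop

## Robot

A 7-joint arm with a two-finger parallel gripper is mounted at the origin on the work surface. World frame = base frame: x ahead of the robot, y to its left, z up, the work surface at z = 0. Lengths are in m, angles in rad, forces in N, time in s.
With the tool pointing down it reaches from about 0.4 to 0.9 m from the base axis. Payload 5.5 kg.
Tool frame: the origin (TCP) lies midway between the tips of the shut fingers; the grasp point (between the pads) lies 19 mm behind it; z points along the fingers, y is the line along which they close (so a half turn about z gives the same grasp; the last joint's range is limited). The gripper opens to 85 mm and grips with 20 to 120 N. Pads are 22 mm wide; open, the fingers measure 114 mm over their backs; the gripper's body (76 mm by 85 mm) begins 54 mm behind the grasp point. The pads swing forward as they close: fully open they stand 13 mm farther back than shut.
Start: joints at [-0.965, 0.501, -0.427, 1.55, 0.221, 1.138, -0.21], TCP at [0.218, 0.612, 0.231] pointing down, gripper open.
Joint ranges: [-2.88, 2.88], [-0.31, 2.03], [-1.54, 1.56], [0.2, 2.42], [-1.41, 4.55], [0.19, 2.02], [-2.57, 2.57]. Speed limits (rad/s): [2.57, 2.57, 3.14, 3.14, 3.14, 3.14, 3.14].

## Interface

Orientations are given as a unit quaternion [x, y, z, w].
In Python, from cell import ctrl gives the robot as it stands.
- The arm moves only by the shell command python3 -m handwheel 'ROWS' [FORCE]. ROWS is JSON, a list of rows, each an object with "translation": the shift along the tool's x, y, z each as a share of 40 mm, from -1 to 1, a list of three; "roll": the turn about the tool's z as a share of pi rad, from -1 to 1; "claw": the opening, from -1 (shut) to 1 (fully open). A call has 1 to 12 rows; each row shifts and turns the commanded pose from where the row before left it, along the tool's axes as they then stand; what a row does not reach is not made up. A row lasts 1/10 s, in which the tool goes at most 50 mm and 8.59 degrees, less where a joint would pass 70% of its speed; a pose out of reach is approached as far as the arm can. A call with a number of a shift or a turn outside -1 to 1 is refused whole. A call with a gripper value outside its range is refused whole. The fingers move at their own pace and stop on an object; FORCE is the grip in N (left out, the last holds). Time passes only in rows, so rows that do not move let the fingers close. It gives the time, the measured TCP pose, the force, the opening and the grip force at its end, in the units of the state.
- ctrl.state(): the state, without advancing time (a new reading comes with each control period).
- ctrl.capture(name): name is "scene" or "top" or "wrist"; returns a dict with "frame" (384x512x3 uint8, red, green, blue), "K" (3x3 intrinsics, pixels), "rvec" (rotation vector, rad) and "tvec" (3), from world to camera coordinates, as OpenCV has them; the wrist camera has in their place "T_tool_cam" (4x4, takes a point from camera to tool coordinates, whose origin is the TCP and whose axes are the flange's). Camera axes: x right, y down, z forward; pixel columns grow to the right and rows downward; lengths in m; the calibration is good to about 2 mm. A picture is of the moment at which its call begins: read the wrist's pose just before it. There is no depth.
- ctrl.sign_off(): hands the job in; it is judged then, once.
The state is a dict: "time": time; "q": joint angles; "joint_vel": joint speeds; "joint_efforts": joint torques, N m; "tool_pos": TCP position; "ee_rot": TCP orientation; "wrist_force": force on the tool from outside, world axes, zero at the start; "ft_torque": the same for the moment, N m; "gripper_width": finger opening in m; "gripper_force": force on a finger pad.
Only numpy, scipy, OpenCV 4.12 (cv2) and the standard library are available. Lean on these libraries where they do the work, as an engineer would, in place of code of your own. Each camera call takes 0.05 s, during which the arm holds its last target. There are 200 camera calls.

## Task

Scoop at least three orange sample plugs out of the stock bin with the lab scoop, stand the loaded scoop on the middle of the balance's weighing plate and let go of it for a second so that it can be weighed, then take the scoop again and pour that load into the round white dish from low above it. Finish with the empty scoop standing upright on the middle of its blue mat and every plug in the dish or in the bin. Do not touch the plugs with the gripper, and leave the jar and the brass weight where they stand.

Things in the scene. Friction and masses are not known exactly. Their poses are not given: they have to be found in the camera images.
- scoop: Aluminium lab scoop with a raised red handle, 185 mm long, about 160 g, balanced near x = -25 mm. Origin: underside of the pan at the pan's centre; x to the open nose (x = +45), z up; it stands flat on the pan's underside. Pan 90 (x) by 92 (y) mm, flaring to 101 mm near the nose; walls and floor 3 mm thick; side walls 34 mm high, 18 mm ahead of x = 0, none ahead of +18; back wall 40 mm high.
- scoop_grip (a point): Good grip point on the handle's centre line, 95 mm behind the pan's centre, 70 mm above its underside. The handle is a flat-sided straight bar along the scoop's x, 14 mm wide (y), 18 mm high, from x = -47 to -140 mm; a 24 mm wide neck joins it to the pan's back wall at x = -45 to -53.
- scoop_pan (a point): Middle of the scoop's pan, 20 mm above its underside. The front 20 mm of the pan's floor is a ramp rising from the nose (2 mm high) to a sill 6 mm high, 3 mm above the floor behind it, which keeps the load in while the scoop is level; it takes a steep tip, about 60 degrees, to empty it surely.
- bin: Fixed white stock bin on the bench, 240 (x) by 122 (y) by 45 mm high, walls and floor 5 mm thick. Origin: centre of its underside; x along its length, away from the robot. The plugs lie in its +x half; the -x half is empty at the start.
- balance: Fixed laboratory balance on the bench, white and blue, 210 (x) by 170 (y) mm, case top 56 mm high. Origin: centre of its underside; its display is at the -x end.
- balance_plate (a point): Centre of the top face of the balance's square steel weighing plate, 130 by 130 mm, 72 mm above the bench (the highest part of the balance).
- dish: Fixed round white dish on the bench, 160 mm across the rim, 55 mm high, straight sides, walls 4 mm, floor 5 mm thick. Origin: centre of its underside.
- dish_in (a point): Centre of the dish's inner floor.
- mat: Fixed blue square mat on the bench (z = 0), 150 by 150 mm, 3 mm thick, on which the scoop stands at the start. Origin: centre of its underside.
- jar: Amber jar, 60 mm across, 100 mm high, a bystander. Origin: centre of its underside.
- weight: Brass calibration weight, 44 mm across, 66 mm high, a bystander. Origin: centre of its underside.
- plug0: Orange PTFE sample plug (one of six alike): a barrel 24 mm across and 20 mm high with 6 mm chamfers, 14 g, slippery (friction about 0.12). Origin: its centre; z along its axis, upright at the start.
- plug1: Orange PTFE sample plug (one of six alike): a barrel 24 mm across and 20 mm high with 6 mm chamfers, 14 g, slippery (friction about 0.12). Origin: its centre; z along its axis, upright at the start.
- plug2: Orange PTFE sample plug (one of six alike): a barrel 24 mm across and 20 mm high with 6 mm chamfers, 14 g, slippery (friction about 0.12). Origin: its centre; z along its axis, upright at the start.
- plug3: Orange PTFE sample plug (one of six alike): a barrel 24 mm across and 20 mm high with 6 mm chamfers, 14 g, slippery (friction about 0.12). Origin: its centre; z along its axis, upright at the start.
- plug4: Orange PTFE sample plug (one of six alike): a barrel 24 mm across and 20 mm high with 6 mm chamfers, 14 g, slippery (friction about 0.12). Origin: its centre; z along its axis, upright at the start.
- plug5: Orange PTFE sample plug (one of six alike): a barrel 24 mm across and 20 mm high with 6 mm chamfers, 14 g, slippery (friction about 0.12). Origin: its centre; z along its axis, upright at the start.
Things that resemble listed ones, but are neither listed nor needed, are in the scene too. Leave any black look-alike of the dish alone. Several things look just like the scoop: the one meant starts farthest to the robot's right.

How it is judged:
On the way, in this order (a step that is already met when the one before it is completed fails the run):
1. the scoop, with at least three plugs in it, stands upright (within 9 degrees) on the balance plate, within 45 mm of the plate's centre, let go and at rest for half a second (contact force between the fingers and scoop below 0.05 N and contact force between scoop and balance above 0.5 N and angle between scoop's own z axis and vertical below 0.15 rad and horizontal distance between scoop and balance_plate below 0.045 m and linear speed of scoop below 0.02 m/s and (distance between each of plug0, plug1, plug2 and scoop_pan below 0.052 m or distance between each of plug0, plug1, plug3 and scoop_pan below 0.052 m or distance between each of plug0, plug1, plug4 and scoop_pan below 0.052 m or distance between each of plug0, plug1, plug5 and scoop_pan below 0.052 m or distance between each of plug0, plug2, plug3 and scoop_pan below 0.052 m or distance between each of plug0, plug2, plug4 and scoop_pan below 0.052 m or distance between each of plug0, plug2, plug5 and scoop_pan below 0.052 m or distance between each of plug0, plug3, plug4 and scoop_pan below 0.052 m or distance between each of plug0, plug3, plug5 and scoop_pan below 0.052 m or distance between each of plug0, plug4, plug5 and scoop_pan below 0.052 m or distance between each of plug1, plug2, plug3 and scoop_pan below 0.052 m or distance between each of plug1, plug2, plug4 and scoop_pan below 0.052 m or distance between each of plug1, plug2, plug5 and scoop_pan below 0.052 m or distance between each of plug1, plug3, plug4 and scoop_pan below 0.052 m or distance between each of plug1, plug3, plug5 and scoop_pan below 0.052 m or distance between each of plug1, plug4, plug5 and scoop_pan below 0.052 m or distance between each of plug2, plug3, plug4 and scoop_pan below 0.052 m or distance between each of plug2, plug3, plug5 and scoop_pan below 0.052 m or distance between each of plug2, plug4, plug5 and scoop_pan below 0.052 m or distance between each of plug3, plug4, plug5 and scoop_pan below 0.052 m)), for 0.5 s.
2. at least three plugs lie in the dish ((distance between each of plug0, plug1, plug2 and dish_in below 0.075 m or distance between each of plug0, plug1, plug3 and dish_in below 0.075 m or distance between each of plug0, plug1, plug4 and dish_in below 0.075 m or distance between each of plug0, plug1, plug5 and dish_in below 0.075 m or distance between each of plug0, plug2, plug3 and dish_in below 0.075 m or distance between each of plug0, plug2, plug4 and dish_in below 0.075 m or distance between each of plug0, plug2, plug5 and dish_in below 0.075 m or distance between each of plug0, plug3, plug4 and dish_in below 0.075 m or distance between each of plug0, plug3, plug5 and dish_in below 0.075 m or distance between each of plug0, plug4, plug5 and dish_in below 0.075 m or distance between each of plug1, plug2, plug3 and dish_in below 0.075 m or distance between each of plug1, plug2, plug4 and dish_in below 0.075 m or distance between each of plug1, plug2, plug5 and dish_in below 0.075 m or distance between each of plug1, plug3, plug4 and dish_in below 0.075 m or distance between each of plug1, plug3, plug5 and dish_in below 0.075 m or distance between each of plug1, plug4, plug5 and dish_in below 0.075 m or distance between each of plug2, plug3, plug4 and dish_in below 0.075 m or distance between each of plug2, plug3, plug5 and dish_in below 0.075 m or distance between each of plug2, plug4, plug5 and dish_in below 0.075 m or distance between each of plug3, plug4, plug5 and dish_in below 0.075 m)), for 0.2 s.
At the end, for the whole second after the job is handed in: At least three plugs are in the dish, every other plug is in the dish or in the bin, all at rest; the scoop is empty and stands upright (within 9 degrees), let go and at rest, with its pan's centre within 60 mm of the middle of the blue mat ((distance between each of plug0, plug1, plug2 and dish_in below 0.075 m or distance between each of plug0, plug1, plug3 and dish_in below 0.075 m or distance between each of plug0, plug1, plug4 and dish_in below 0.075 m or distance between each of plug0, plug1, plug5 and dish_in below 0.075 m or distance between each of plug0, plug2, plug3 and dish_in below 0.075 m or distance between each of plug0, plug2, plug4 and dish_in below 0.075 m or distance between each of plug0, plug2, plug5 and dish_in below 0.075 m or distance between each of plug0, plug3, plug4 and dish_in below 0.075 m or distance between each of plug0, plug3, plug5 and dish_in below 0.075 m or distance between each of plug0, plug4, plug5 and dish_in below 0.075 m or distance between each of plug1, plug2, plug3 and dish_in below 0.075 m or distance between each of plug1, plug2, plug4 and dish_in below 0.075 m or distance between each of plug1, plug2, plug5 and dish_in below 0.075 m or distance between each of plug1, plug3, plug4 and dish_in below 0.075 m or distance between each of plug1, plug3, plug5 and dish_in below 0.075 m or distance between each of plug1, plug4, plug5 and dish_in below 0.075 m or distance between each of plug2, plug3, plug4 and dish_in below 0.075 m or distance between each of plug2, plug3, plug5 and dish_in below 0.075 m or distance between each of plug2, plug4, plug5 and dish_in below 0.075 m or distance between each of plug3, plug4, plug5 and dish_in below 0.075 m) and (distance between plug0 and dish_in below 0.075 m or (x of plug0 in the frame of bin between -0.12 and 0.12 m and y of plug0 in the frame of bin between -0.061 and 0.061 m and z of plug0 in the frame of bin below 0.045 m)) and (distance between plug1 and dish_in below 0.075 m or (x of plug1 in the frame of bin between -0.12 and 0.12 m and y of plug1 in the frame of bin between -0.061 and 0.061 m and z of plug1 in the frame of bin below 0.045 m)) and (distance between plug2 and dish_in below 0.075 m or (x of plug2 in the frame of bin between -0.12 and 0.12 m and y of plug2 in the frame of bin between -0.061 and 0.061 m and z of plug2 in the frame of bin below 0.045 m)) and (distance between plug3 and dish_in below 0.075 m or (x of plug3 in the frame of bin between -0.12 and 0.12 m and y of plug3 in the frame of bin between -0.061 and 0.061 m and z of plug3 in the frame of bin below 0.045 m)) and (distance between plug4 and dish_in below 0.075 m or (x of plug4 in the frame of bin between -0.12 and 0.12 m and y of plug4 in the frame of bin between -0.061 and 0.061 m and z of plug4 in the frame of bin below 0.045 m)) and (distance between plug5 and dish_in below 0.075 m or (x of plug5 in the frame of bin between -0.12 and 0.12 m and y of plug5 in the frame of bin between -0.061 and 0.061 m and z of plug5 in the frame of bin below 0.045 m)) and linear speed of each of plug0, plug1, plug2, plug3, plug4, plug5 below 0.05 m/s and horizontal distance between scoop and mat below 0.06 m and height (world z) of scoop below 0.012 m and angle between scoop's own z axis and vertical below 0.15 rad and linear speed of scoop below 0.02 m/s); the robot touches nothing.
It fails at once if the gripper's fingers touch a plug (over 0.5 N) (contact force between the fingers and plug0 above 0.5 N or contact force between the fingers and plug1 above 0.5 N or contact force between the fingers and plug2 above 0.5 N or contact force between the fingers and plug3 above 0.5 N or contact force between the fingers and plug4 above 0.5 N or contact force between the fingers and plug5 above 0.5 N).
It fails at once if a plug moves faster than 1.9 m/s (thrown, or dropped from more than about 18 cm) (linear speed of any of plug0, plug1, plug2, plug3, plug4, plug5 above 1.9 m/s).
It fails at once if the jar or the brass weight is moved more than 30 mm (distance of any of jar, weight from where it was at the start of the episode above 0.03 m).
It also fails if it takes over 72 s, if anything falls off the work surface, if the arm or the gripper's body presses on something with over 40 N, if the wrist force passes 120 N, or if a joint passes its speed limit or range.

## Working session

There is one attempt and no reset: what is moved stays moved. The work goes in short steps, Python scripts to look and compute and a shell command to move; the robot and the scene stay as the last step left them, time stands still between calls to the robot, and variables do not carry over. Pictures are saved under pics/ and viewed, at most 10 in all, crops included, and the job is handed in when it is done.

```bash
ls; mkdir -p pics; python3 - <<'E'
from cell import ctrl
import cv2,pickle
s=ctrl.state();print(s)
d={}
for n in("scene","top","wrist"):
    c=ctrl.capture(n);d[n]=c;cv2.imwrite(f"pics/{n}0.png",c["frame"][:,:,::-1])
    print(n,{k:v for k,v in c.items() if k!="frame"})
pickle.dump(d,open("c0.pkl","wb"))
import numpy as np
a=np.vstack([cv2.resize(d["top"]["frame"],(720,540))])
cv2.imwrite("pics/top0b.png",a[:,:,::-1])
E
```

```text
pics
{'time': 0.0, 'q': array([-0.96478393,  0.50185111, -0.4267645 ,  1.55146646,  0.22080359,
        1.13825364, -0.21028343]), 'joint_vel': array([ 0.00121561,  0.00021314, -0.0017495 , -0.00067454,  0.00036836,
       -0.00065567,  0.00107158]), 'joint_efforts': array([-6.33029267e-04, -5.69513726e+01, -5.81680566e+00, -2.80942994e+01,
        1.05116548e-02,  1.18926511e-02,  3.12192107e-06]), 'tool_pos': array([0.21831308, 0.6115117 , 0.23024807]), 'ee_rot': array([ 1.70542031e-01,  9.85349933e-01, -9.42685036e-04, -1.93211110e-04]), 'wrist_force': array([-0.33764024,  0.47608058, -0.53799689]), 'ft_torque': array([0.03786729, 0.06104365, 0.01178927]), 'gripper_force': 0.0, 'gripper_width': 0.08572784059471156}
scene {'K': array([[362.1357452 ,   0.        , 255.12131639],
       [  0.        , 362.1357452 , 196.57800765],
       [  0.        ,   0.        ,   1.        ]]), 'rvec': array([ 1.76869837,  1.92522276, -0.64396215]), 'tvec': array([ 0.02162453, -0.38146672,  1.50597489])}
top {'K': array([[406.17885529,   0.        , 258.7067671 ],
       [  0.        , 406.17885529, 192.25730579],
       [  0.        ,   0.        ,   1.        ]]), 'rvec': array([ 1.96885797, -2.23043776,  0.25386645]), 'tvec': array([0.05647904, 0.55843376, 1.42118918])}
wrist {'K': array([[312.47629155,   0.        , 255.97534298],
       [  0.        , 312.47629155, 190.66755409],
       [  0.        ,   0.        ,   1.        ]]), 'T_tool_cam': array([[-3.08027954e-04, -9.59243368e-01, -2.82581078e-01,
         7.18127246e-02],
       [ 9.99999296e-01,  2.84031420e-05, -1.18646749e-03,
        -6.48660166e-04],
       [ 1.14613726e-03, -2.82581245e-01,  9.59242684e-01,
        -1.43073278e-01],
       [ 0.00000000e+00,  0.00000000e+00,  0.00000000e+00,
         1.00000000e+00]])}
```

View pics/top0.png

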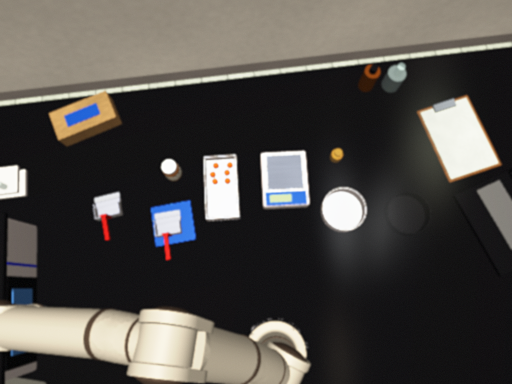

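View pics/scene0.png

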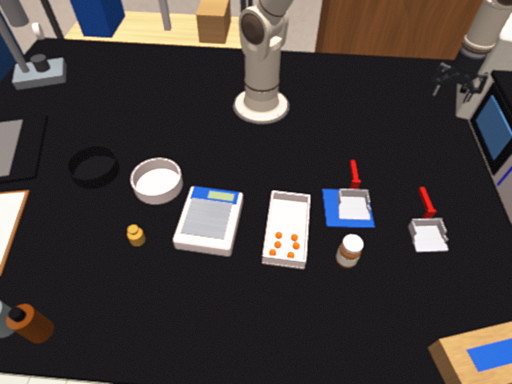

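Top view (x up, y left). Scoop candidates are the one on the blue mat at (168,222) and the one left of it at (107,207). Farthest to the robot's right is the mat one. Dish candidates are white (344,209) and black (406,214), so I take the white one. The bin is at (221,187), balance (285,180), jar (171,169), weight (337,154). The scene view agrees: mat scoop (354,203), other scoop (429,230).

```bash
cat > h.py <<'E'
import numpy as np,cv2
from scipy.spatial.transform import Rotation as R
def ray(c,uv,tp=None,tq=None):
    K=c["K"];p=cv2.undistortPoints(np.float64(uv).reshape(-1,1,2),K,None).reshape(-1,2)
    d=np.c_[p,np.ones(len(p))]
    if "rvec" in c:
        M=cv2.Rodrigues(c["rvec"])[0];return -M.T@c["tvec"],d@M
    T=c["T_tool_cam"];Q=R.from_quat(tq).as_matrix()
    return tp+Q@T[:3,3],d@(Q@T[:3,:3]).T
def plane(c,uv,z,tp=None,tq=None):
    o,d=ray(c,uv,tp,tq);return o+d*((z-o[2])/d[:,2])[:,None]
def blobs(m,amin):
    n,l,s,ce=cv2.connectedComponentsWithStats(m.astype(np.uint8))
    return [(ce[i],s[i],(l==i)) for i in range(1,n) if s[i,4]>=amin]
def rect(c,m,z,tp=None,tq=None):
    "min-area rectangle of a mask, projected to plane z: centre, size, angle"
    cn=max(cv2.findContours(m.astype(np.uint8),0,cv2.CHAIN_APPROX_NONE)[0],key=cv2.contourArea)
    P=plane(c,cn.reshape(-1,2),z,tp,tq)[:,:2]
    return cv2.minAreaRect((P*1000).astype(np.float32))
E
python3 - <<'E'
import pickle;from h import *
d=pickle.load(open("c0.pkl","rb"));c=d["top"];f=c["frame"];hsv=cv2.cvtColor(f,cv2.COLOR_RGB2HSV);H,S,V=cv2.split(hsv)
red=((H<5)|(H>174))&(S>180)&(V>120)
org=(H>=5)&(H<18)&(S>150)&(V>150)
blue=(H>100)&(H<125)&(S>150)
wh=(S<60)&(V>150)
for n,m,a,z in(("red",red,20,.07),("org",org,4,.025),("blue",blue,60,.003),("white",wh,100,.045)):
    for ce,s,mm in blobs(m,a):
        P=plane(c,[ce],z)[0]
        print(n,ce.round(1),s[:5],P.round(4),[np.round(x,1) for x in rect(c,mm,z)])
cv2.imwrite("pics/crop1.png",cv2.resize(f[130:270,80:440],None,fx=2.2,fy=2.2,interpolation=cv2.INTER_CUBIC)[:,:,::-1])
E
```

```text
red [105.  227.5] [101 215   9  26 130] [0.5    0.5488 0.07  ] [array([500.2, 548.8]), array([92.7, 19.3]), np.float64(5.3)]
red [166.6 247.6] [163 234   8  26 120] [0.4012 0.3347 0.07  ] [array([405.3, 335. ]), array([90.4, 19. ]), np.float64(1.2)]
org [229.5 164.5] [228 163   4   4  12] [0.6924 0.083  0.025 ] [array([692.4,  83. ]), array([11.4, 10.9]), np.float64(37.2)]
org [215.4 165.4] [214 164   4   4  13] [0.6957 0.1369 0.025 ] [array([695.2, 136.5]), array([11.5, 12.1]), np.float64(84.2)]
org [483.  169.6] [481 169   5   2   5] [ 0.552  -0.8707  0.025 ] [array([ 551.8, -870.9]), array([ 2.4, 16.1]), np.float64(11.3)]
org [226.6 172.4] [225 171   4   4  13] [0.6627 0.0973 0.025 ] [array([662.3,  97.8]), array([11.4, 11.9]), np.float64(83.9)]
org [477.5 171.5] [476 171   4   2   4] [ 0.5472 -0.8482  0.025 ] [array([ 547.2, -848.2]), array([ 1.7, 12.4]), np.float64(18.9)]
org [212.4 174.4] [211 173   4   4  13] [0.6616 0.1518 0.025 ] [array([661.1, 151.4]), array([11.4, 12. ]), np.float64(84.3)]
org [227.  180.5] [226 179   3   4  12] [0.6307 0.0992 0.025 ] [array([630.7,  99.2]
[... 2666 characters left out ...]
[85.5, 97.4]), np.float64(2.4)]
white [ 43.7 329.8] [   0  306   96   51 3844] [0.1753 0.7808 0.045 ] [array([175.3, 781.3]), array([333.9, 150. ]), np.float64(79.0)]
white [167.8 347. ] [  89  309  168   73 8292] [0.0669 0.3606 0.045 ] [array([ 72.5, 344.3]), array([578.8, 223.1]), np.float64(77.5)]
white [279.9 333.7] [249 321  58  37 766] [ 0.0625 -0.0244  0.045 ] [array([ 58.6, -25.4]), array([202.8,  88.2]), np.float64(65.4)]
white [291.5 366. ] [268 343  41  41 606] [-0.0447 -0.0491  0.045 ] [array([-42.3, -20. ]), array([151.4,  95. ]), np.float64(55.1)]
white [268.5 372.5] [249 356  34  28 572] [-0.0552  0.0306  0.045 ] [array([-63.7,  34.7]), array([ 87.1, 100.8]), np.float64(54.8)]
```

View pics/crop1.png

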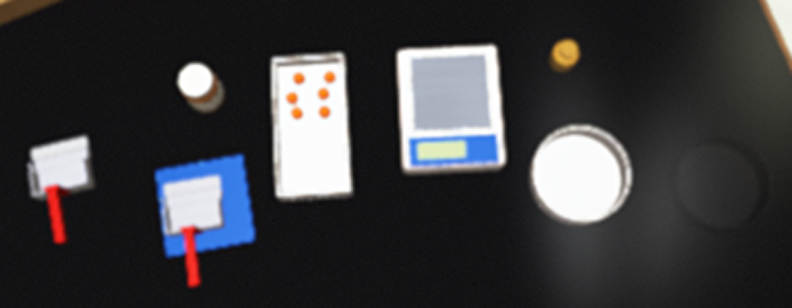

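The crop confirms the mat scoop as the right-hand one of the two, with its pan at crop (193,205) and its red handle running toward the robot. I'll hover over it.

```bash
python3 -m handwheel '[{"translation":[0,0,0],"roll":-0.047,"claw":1},{"translation":[0,0,0],"roll":-0.047,"claw":1},{"translation":[-0.35,-0.48,0],"roll":0,"claw":1},{"translation":[-0.65,-0.9,0.1],"roll":0,"claw":1},{"translation":[-0.65,-0.9,0.1],"roll":0,"claw":1},{"translation":[-0.65,-0.9,0.1],"roll":0,"claw":1},{"translation":[-0.65,-0.9,0.1],"roll":0,"claw":1},{"translation":[-0.65,-0.9,0.1],"roll":0,"claw":1},{"translation":[-0.65,-0.9,0.1],"roll":0,"claw":1},{"translation":[-0.5,-0.65,0],"roll":0,"claw":1},{"translation":[0,-0.2,0],"roll":0,"claw":1},{"translation":[0,0,0],"roll":0,"claw":1}]' 30
cat > look.py <<'E'
import sys,pickle;from h import *
from cell import ctrl
n=sys.argv[1]
s=ctrl.state();c=ctrl.capture("wrist");t=ctrl.capture("top")
pickle.dump((s,c,t),open(n+".pkl","wb"));cv2.imwrite(f"pics/{n}.png",c["frame"][:,:,::-1])
M=R.from_quat(s["ee_rot"]).as_matrix()
print("t",s["time"],"tcp",s["tool_pos"].round(4),"toolx yaw",np.degrees(np.arctan2(M[1,0],M[0,0])).round(2),"tz",M[:,2].round(4),"w",round(s["gripper_width"],4),"F",s["wrist_force"].round(1),"q",s["q"].round(2))
E
python3 look.py w1
```

```text
time: 1.35
tool_pos: [0.3958, 0.3327, 0.2071]
ee_rot: [0.025, 1.0, -0.0, -0.0]
wrist_force: [-0.5, 0.2, -0.3]
gripper_width: 0.0855
gripper_force: 0.0
t 1.35 tcp [0.3958 0.3327 0.2071] toolx yaw 177.1 tz [-5.e-04 -8.e-04 -1.e+00] w 0.0855 F [-0.5  0.2 -0.3] q [-0.39  0.29 -0.42  1.91  0.14  0.98  0.64]
```

View pics/w1.png

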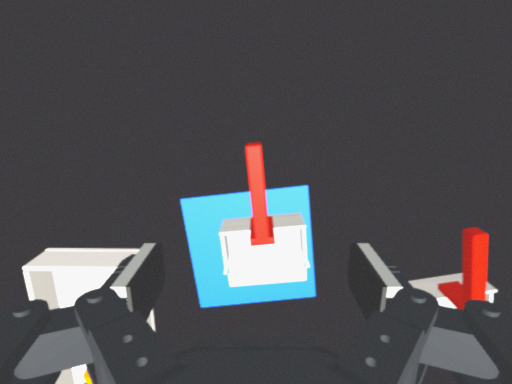

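The wrist view shows the mat scoop under the gripper: handle from (254,146) to (262,235), pan (265,250), mat around it. Next I'll measure the handle line, pan and mat.

```bash
cat > handle.py <<'E'
import sys,pickle;from h import *
s,c,t=pickle.load(open(sys.argv[1]+".pkl","rb"));zt=float(sys.argv[2])
tp,tq=s["tool_pos"],s["ee_rot"]
H,S,V=cv2.split(cv2.cvtColor(c["frame"],cv2.COLOR_RGB2HSV))
red=((H<6)|(H>172))&(S>150)&(V>90)
b=[x for x in blobs(red,150) if 120<x[0][0]<400]
m=max(b,key=lambda x:x[1][4])[2]
ys=np.where(m.any(1))[0];y0,y1=ys[0],ys[-1]
rows=np.arange(y0+3,y0+int(.7*(y1-y0)))
mid=np.array([[np.where(m[r])[0].mean(),r] for r in rows])
P=plane(c,mid,zt,tp,tq)[:,:2]
k=np.polyfit(P[:,0],P[:,1],1)
end=plane(c,[[mid[0,0],y0-.5]],zt,tp,tq)[0]
th=np.arctan(k[0]);u=np.array([np.cos(th),np.sin(th)])
e=np.array([end[0],np.polyval(k,end[0])])
print("yaw deg",np.degrees(th).round(2),"end",e.round(4),"grip",(e+.045*u).round(4),"pan origin",(e+.140*u).round(4),"width px",[int(m[r].sum()) for r in rows[::8]])
E
python3 handle.py w1 .082
python3 - <<'E'
import pickle;from h import *
s,c,t=pickle.load(open("w1.pkl","rb"));tp,tq=s["tool_pos"],s["ee_rot"]
H,S,V=cv2.split(cv2.cvtColor(c["frame"],cv2.COLOR_RGB2HSV))
b=max(blobs((H>90)&(H<125)&(S>120)&(V>120),300),key=lambda x:x[1][4])
print("mat",rect(c,b[2],.003,tp,tq))
E
```

```text
yaw deg 2.42 end [0.3587 0.3305] grip [0.4037 0.3324] pan origin [0.4986 0.3364] width px [16, 18, 18, 17, 17, 17, 13, 13, 13]
mat ((500.8127136230469, 319.6887512207031), (152.19422912597656, 152.1960906982422), 3.5535342693328857)
```

```bash
python3 - <<'E'
import pickle;from h import *
s,c,t=pickle.load(open("w1.pkl","rb"));tp,tq=s["tool_pos"],s["ee_rot"]
H,S,V=cv2.split(cv2.cvtColor(c["frame"],cv2.COLOR_RGB2HSV))
red=((H<6)|(H>172))&(S>150)&(V>90)
for r in list(range(140,246,6)):
    x=np.where(red[r,230:290])[0]+230
    print(r,x.min() if len(x) else None,x.max() if len(x) else None,c["frame"][r,(x.min()+x.max())//2] if len(x) else "", V[r,246:276:2])
cv2.imwrite("pics/w1c.png",cv2.resize(c["frame"][130:310,170:330],None,fx=3.3,fy=3.3,interpolation=cv2.INTER_NEAREST)[:,:,::-1])
E
```

```text
140 None None  [66 66 69 65 64 66 65 63 68 66 67 72 68 65 67]
146 245 261 [247  94  77] [246 247 247 247 247 247 247 247 116  64  68  66  66  70  70]
152 245 262 [247 120 102] [247 247 247 247 247 247 247 247 187  65  65  67  68  65  67]
158 246 262 [247 116  95] [234 247 247 247 247 247 247 247 236  70  70  67  65  66  65]
164 246 263 [247 117  99] [175 247 247 247 247 247 247 247 247  90  65  62  65  65  66]
170 247 263 [247 112  93] [ 99 247 247 247 247 247 247 247 247 135  66  67  68  68  65]
176 248 264 [247 112  89] [ 69 241 247 247 247 247 247 247 247 212  68  65  67  67  66]
182 248 264 [247 109  86] [ 67 188 247 247 247 247 247 247 247 242  75  68  68  65  65]
188 249 265 [247 107  85] [ 64 107 247 247 247 247 247 247 247 247 108 135 153 182 228]
194 251 264 [247 106  81] [247 247 245 247 247 247 247 247 247 247 247 247 247 247 247]
200 252 264 [247 102  82] [247 247 247 247 247 247 247 247 247 247 247 247 247 247 247]
206 253 265 [247 103  81] [247 247 247 247 247 247 247 247 247 247 246 247 247 247 247]
212 253 265 [247 100  77] [247 247 247 246 247 247 247 247 247 247 247 247 247 247 247]
218 252 271 [247  94  75] [200 201 193 238 247 247 247 247 247 247 247 224 187 193 205]
224 251 271 [247  96  76] [202 206 194 211 247 247 247 247 247 247 247 241 190 191 198]
230 252 271 [247  95  72] [247 247 235 196 247 247 247 247 247 247 247 247 193 198 247]
236 251 272 [247  90  68] [247 247 232 191 239 247 247 247 247 247 247 247 222 227 247]
242 252 273 [247  92  71] [247 247 247 247 247 247 247 247 247 247 247 247 247 247 247]
```

View pics/w1c.png

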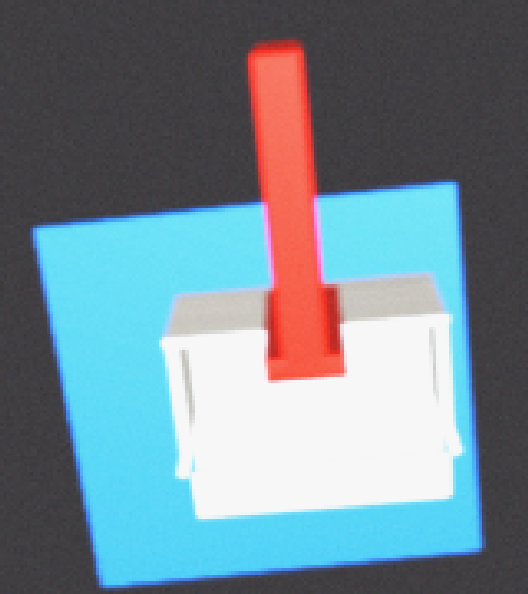

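Yaw is +2.4° and the grip is at about (0.407, 0.3326). Descending to grasp.

```bash
python3 -m handwheel '[{"translation":[-0.28,-0.015,0.2],"roll":-0.0294,"claw":1},{"translation":[0,0,0.7],"roll":0,"claw":1},{"translation":[0,0,0.8],"roll":0,"claw":1},{"translation":[0,0,0.8],"roll":0,"claw":1},{"translation":[0,0,0.7],"roll":0,"claw":1},{"translation":[0,0,0.4],"roll":0,"claw":1},{"translation":[0,0,0.2],"roll":0,"claw":1},{"translation":[0,0,0],"roll":0,"claw":1}]' 60; python3 look.py w2
```

```text
time: 2.25
tool_pos: [0.4051, 0.3343, 0.0544]
ee_rot: [-0.024, 1.0, -0.0, -0.001]
wrist_force: [-0.0, -0.0, -0.3]
gripper_width: 0.0856
gripper_force: 0.0
t 2.25 tcp [0.4051 0.3343 0.0544] toolx yaw -177.29 tz [-2.e-03 -4.e-04 -1.e+00] w 0.0856 F [-0.  -0.  -0.3] q [-0.45  0.53 -0.36  1.99  0.29  0.68  0.63]
```

```bash
python3 -m handwheel '[{"translation":[0,-0.04,0],"roll":0,"claw":1},{"translation":[0,0,0],"roll":0,"claw":-1},{"translation":[0,0,0],"roll":0,"claw":-1},{"translation":[0,0,0],"roll":0,"claw":-1},{"translation":[0,0,0],"roll":0,"claw":-1},{"translation":[0,0,0],"roll":0,"claw":-1},{"translation":[0,0,0],"roll":0,"claw":-1},{"translation":[0,0,-0.2],"roll":0,"claw":-1},{"translation":[0,0,-0.8],"roll":0,"claw":-1},{"translation":[0,0,-0.8],"roll":0,"claw":-1},{"translation":[0,0,-0.8],"roll":0,"claw":-1},{"translation":[0,0,-0.8],"roll":0,"claw":-1}]' 120;  python3 look.py w3
```

```text
time: 3.55
tool_pos: [0.406, 0.3312, 0.1925]
ee_rot: [-0.023, 1.0, -0.0, -0.001]
wrist_force: [0.6, -0.0, -2.6]
gripper_width: 0.0119
gripper_force: 117.3
t 3.55 tcp [0.406  0.3312 0.1925] toolx yaw -177.42 tz [-1.e-03 -5.e-04 -1.e+00] w 0.0119 F [ 0.6 -0.  -2.6] q [-0.37  0.32 -0.43  1.9   0.16  0.95  0.73]
```

View pics/w3.png

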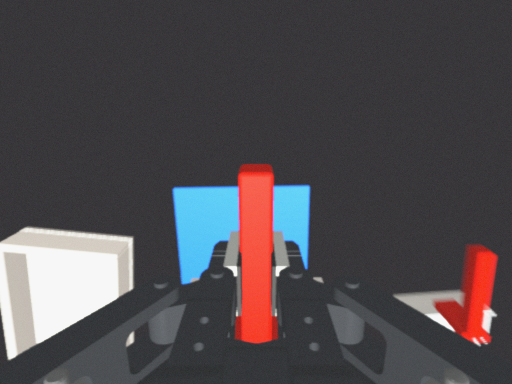

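```bash
python3 -m handwheel '[{"translation":[0,0,-0.5],"roll":0.033,"claw":-1},{"translation":[0,-0.4,-0.7],"roll":0,"claw":-1},{"translation":[0,-0.7,-0.6],"roll":0,"claw":-1},{"translation":[0,-0.7,0],"roll":0,"claw":-1},{"translation":[0,-0.4,0],"roll":0,"claw":-1},{"translation":[0,0,0],"roll":0,"claw":-1},{"translation":[0,0,0],"roll":0,"claw":-1}]' 120;  python3 look.py w4
```

```text
time: 4.35
tool_pos: [0.4011, 0.2435, 0.2627]
ee_rot: [0.03, 1.0, -0.0, -0.0]
wrist_force: [-0.4, 0.5, -2.3]
gripper_width: 0.0117
gripper_force: 117.4
t 4.35 tcp [0.4011 0.2435 0.2627] toolx yaw 176.6 tz [-1.e-03 -3.e-04 -1.e+00] w 0.0117 F [-0.4  0.5 -2.3] q [-0.24  0.13 -0.39  1.95  0.06  1.07  0.86]
```

View pics/w4.png

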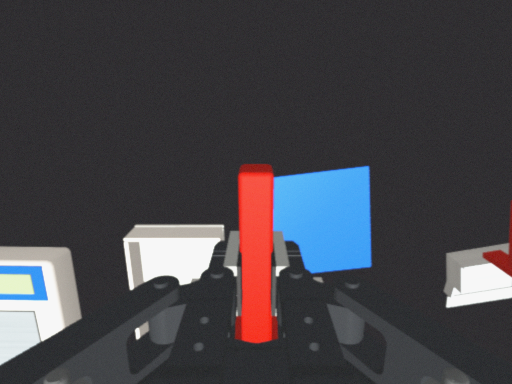

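The bin's near end shows at columns 125–224: its foot edge at row 226, rim at row 238. I'll fit the edges.

```bash
python3 - <<'E'
import pickle;from h import *
s,c,t=pickle.load(open("w4.pkl","rb"));tp,tq=s["tool_pos"],s["ee_rot"]
g=cv2.GaussianBlur(cv2.cvtColor(c["frame"],cv2.COLOR_RGB2GRAY),(3,3),0).astype(float)
def cross(v,lev):
    i=np.where((v[:-1]<lev)&(v[1:]>=lev))[0][0];return i+(lev-v[i])/(v[i+1]-v[i])
top=np.array([[u,215+cross(g[215:235,u],110)] for u in range(140,220,4)])
P=plane(c,top,0,tp,tq)[:,:2];k=np.polyfit(P[:,1],P[:,0],1);print("near foot edge x=a*y+b yaw",-np.degrees(np.arctan(k[0])),k)
rim=np.array([[u,230+cross(g[230:246,u],215)] for u in range(150,215,4)]);print(g[226:246,180])
Q=plane(c,rim,.045,tp,tq)[:,:2];k2=np.polyfit(Q[:,1],Q[:,0],1);print("near rim yaw",-np.degrees(np.arctan(k2[0])),"x at y=.12",np.polyval(k2,.12),np.polyval(k,.12))
L=np.array([[100+cross(g[r,100:150],120),r] for r in range(242,280,4)])
A=plane(c,L,.045,tp,tq)[:,:2];k3=np.polyfit(A[:,0],A[:,1],1);print("left rim y yaw",np.degrees(np.arctan(k3[0])),"y at .49",np.polyval(k3,.49),A[[0,-1]])
Rr=np.array([[215+cross(-g[r,215:232],-120),r] for r in range(226,240,2)]);print(Rr)
print("right foot corner",plane(c,[[Rr[1][0],226]],0,tp,tq)[0],"right rim corner",plane(c,[[Rr[-1][0],238]],.045,tp,tq)[0])
# top cam : rim corners
H,S,V=cv2.split(cv2.cvtColor(t["frame"],cv2.COLOR_RGB2HSV))
E
```

```text
near foot edge x=a*y+b yaw -3.2964409570262214 [0.05759731 0.48229119]
[208. 194. 180. 176. 175. 175. 176. 177. 177. 177. 182. 204. 234. 247.
 247. 247. 247. 247. 247. 247.]
near rim yaw -3.367143671029577 x at y=.12 0.48911404464607894 0.48920286699475973
left rim y yaw -3.677129924328266 y at .49 0.06805785337954388 [[0.49242907 0.06812437]
 [0.54400892 0.06463827]]
[[223.84507042 226.        ]
 [223.6440678  228.        ]
 [223.75       230.        ]
 [223.63829787 232.        ]
 [223.61904762 234.        ]
 [223.65       236.        ]
 [223.78947368 238.        ]]
right foot corner [0.49680432 0.19127052 0.        ] right rim corner [0.49447424 0.19620958 0.045     ]
```

```bash
python3 -m handwheel '[{"translation":[-0.2,-0.3,0],"roll":0,"claw":-1},{"translation":[-0.4,-0.7,0],"roll":0,"claw":-1},{"translation":[-0.4,-0.8,0],"roll":0,"claw":-1},{"translation":[-0.3,-0.6,0.3],"roll":0,"claw":-1},{"translation":[-0.18,-0.3,0.7],"roll":0,"claw":-1},{"translation":[0,0,0.8],"roll":0,"claw":-1},{"translation":[0,0,0.8],"roll":0,"claw":-1},{"translation":[0,0,0.6],"roll":0,"claw":-1},{"translation":[0,0,0.2],"roll":0,"claw":-1},{"translation":[0,0,0],"roll":0,"claw":-1},{"translation":[0,0,0],"roll":0,"claw":-1}]' 120;  python3 look.py w5; python3 - <<'E'
import cv2,pickle,numpy as np
s,c,t=pickle.load(open("w5.pkl","rb"))
import sys
from cell import ctrl
sc=ctrl.capture("scene")["frame"]
a=cv2.resize(sc[170:290,230:390],(640,480),interpolation=cv2.INTER_CUBIC)
cv2.imwrite("pics/w5b.png",np.hstack([cv2.resize(c["frame"],(400,300)),cv2.resize(a,(400,300))])[:,:,::-1])
E
```

```text
time: 5.55
tool_pos: [0.4551, 0.1333, 0.1281]
ee_rot: [0.029, 1.0, 0.0, 0.001]
wrist_force: [0.4, 0.6, -2.2]
gripper_width: 0.012
gripper_force: 117.4
t 5.55 tcp [0.4551 0.1333 0.1281] toolx yaw 176.69 tz [ 1.1e-03  7.0e-04 -1.0e+00] w 0.012 F [ 0.4  0.6 -2.2] q [-0.11  0.31 -0.27  2.08  0.12  0.76  1.06]
```

View pics/w5b.png

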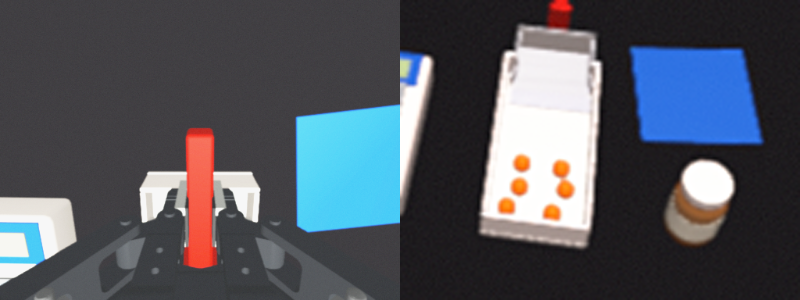

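The bin's near end is centred on the scoop's plane (140–261 about 200), and the scene crop shows the pan above the empty half. Going down.

```bash
python3 -m handwheel '[{"translation":[0,0,0.3],"roll":0,"claw":-1},{"translation":[0,0,0.5],"roll":0,"claw":-1},{"translation":[0,0,0.4],"roll":0,"claw":-1},{"translation":[0,0,0.25],"roll":0,"claw":-1},{"translation":[0,0,0.15],"roll":0,"claw":-1},{"translation":[0,0,0.08],"roll":0,"claw":-1},{"translation":[0,0,0.05],"roll":0,"claw":-1},{"translation":[0,0,0],"roll":0,"claw":-1}]' 120; python3 -m handwheel '[{"translation":[0,0,0.05],"roll":0,"claw":-1},{"translation":[0,0,0],"roll":0,"claw":-1}]'
```

```text
time: 6.5
tool_pos: [0.4545, 0.1325, 0.0583]
ee_rot: [0.029, 1.0, 0.0, 0.0]
wrist_force: [1.1, 0.3, -1.9]
gripper_width: 0.012
gripper_force: 117.5
time: 6.7
tool_pos: [0.4546, 0.1326, 0.0573]
ee_rot: [0.029, 1.0, -0.0, 0.0]
wrist_force: [-5.2, -0.7, 10.2]
gripper_width: 0.0115
gripper_force: 119.6
```

```bash
python3 -m handwheel '[{"translation":[-0.15,0,0],"roll":0,"claw":-1},{"translation":[-0.25,0,0],"roll":0,"claw":-1},{"translation":[-0.3,0,0],"roll":0,"claw":-1},{"translation":[-0.3,0,0],"roll":0,"claw":-1},{"translation":[-0.3,0,0],"roll":0,"claw":-1},{"translation":[-0.3,0,0],"roll":0,"claw":-1},{"translation":[-0.3,0,0],"roll":0,"claw":-1},{"translation":[-0.25,0,0],"roll":0,"claw":-1},{"translation":[-0.25,0,0],"roll":0,"claw":-1},{"translation":[-0.2,0,0],"roll":0,"claw":-1},{"translation":[-0.1,0,0],"roll":0,"claw":-1}]'; python3 - <<'E'
import cv2,numpy as np
from cell import ctrl
sc=ctrl.capture("scene")["frame"];tp=ctrl.capture("top")["frame"]
a=cv2.resize(sc[180:280,250:330],(400,500),interpolation=cv2.INTER_CUBIC)
b=cv2.resize(tp[140:240,180:260],(400,500),interpolation=cv2.INTER_CUBIC)
cv2.imwrite("pics/s6.png",np.hstack([a,b])[:,:,::-1])
E
```

```text
time: 7.8
tool_pos: [0.5625, 0.1268, 0.0576]
ee_rot: [0.029, 1.0, 0.0, 0.0]
wrist_force: [-5.9, 0.3, 11.7]
gripper_width: 0.0118
gripper_force: 119.2
```

View pics/s6.png

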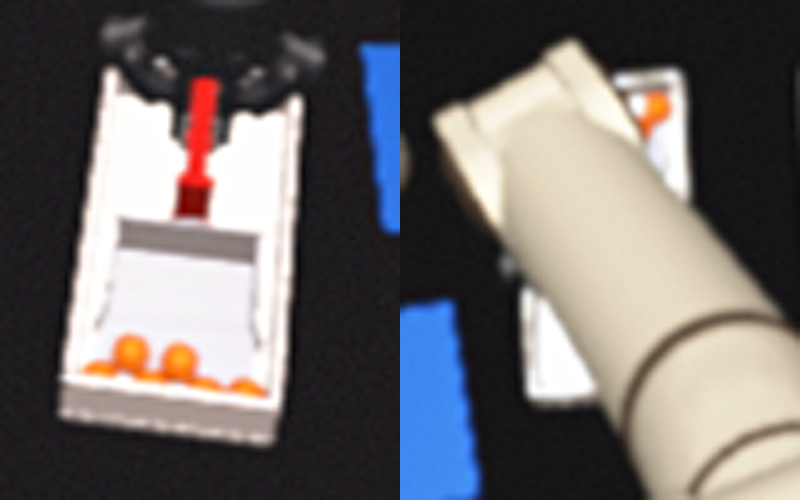

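Two plugs are riding on the ramp and the rest are lined up at the far wall. The nose has about 20 mm still to go, so I'll push on gently.

```bash
python3 -m handwheel '[{"translation":[-0.1,0,0],"roll":0,"claw":-1},{"translation":[-0.1,0,0],"roll":0,"claw":-1},{"translation":[-0.1,0,0],"roll":0,"claw":-1}]';  python3 -m handwheel '[{"translation":[-0.08,0,0],"roll":0,"claw":-1},{"translation":[-0.06,0,0],"roll":0,"claw":-1},{"translation":[0,0,0],"roll":0,"claw":-1}]';cat > sc.py <<'E'
import cv2,numpy as np,sys
from cell import ctrl
sc=ctrl.capture("scene")["frame"]
x0,x1,y0,y1=map(int,sys.argv[2:6])
a=cv2.resize(sc[y0:y1,x0:x1],None,fx=5,fy=5,interpolation=cv2.INTER_CUBIC)
cv2.imwrite(f"pics/{sys.argv[1]}.png",a[:,:,::-1])
H,S,V=cv2.split(cv2.cvtColor(a,cv2.COLOR_RGB2HSV))
m=(H>=5)&(H<18)&(S>150)&(V>150)
from h import blobs
print([(b[0].round().astype(int).tolist(),int(b[1][4]/25)) for b in blobs(m,60)])
E
python3 sc.py s7 250 340 180 280
```

```text
time: 8.2
tool_pos: [0.5732, 0.1263, 0.0577]
ee_rot: [0.029, 1.0, 0.0, -0.001]
wrist_force: [-7.0, 0.5, 11.0]
gripper_width: 0.012
gripper_force: 119.5
time: 8.5
tool_pos: [0.5795, 0.1259, 0.0577]
ee_rot: [0.029, 1.0, 0.0, -0.0]
wrist_force: [-5.1, 1.0, 8.6]
gripper_width: 0.0119
gripper_force: 119.2
[([127, 343], 28), ([181, 350], 29), ([96, 368], 9), ([151, 375], 9), ([206, 382], 8), ([249, 388], 10)]
```

View pics/s7.png

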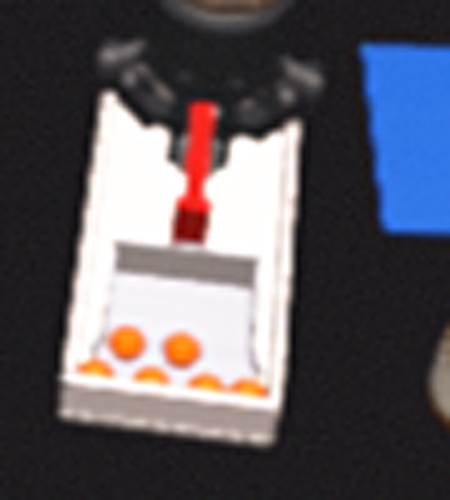

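Two plugs (127,343), (181,350) lie behind the sill. The four at the wall (95–250, ~375) only sit on the ramp. I'll tip the nose up by swinging the handle back and down about the pan's rear edge, with a softer grip, so that the ramp plugs slide in.

```bash
python3 -m handwheel '[{"translation":[0,0,0],"roll":0,"claw":-1},{"translation":[0.1,0,0.1],"roll":0,"claw":-1},{"translation":[0.1,0,0.1],"roll":0,"claw":-1}]' 50;  python3 -m handwheel '[{"translation":[0.1,0,0.1],"roll":0,"claw":-1},{"translation":[0.1,0,0.09],"roll":0,"claw":-1},{"translation":[0,0,0],"roll":0,"claw":-1}]'; python3 sc.py s8 250 340 180 280; python3 look.py w8
python3 - <<'E'
import cv2,numpy as np
a=cv2.imread("pics/s8.png");b=cv2.imread("pics/w8.png")
cv2.imwrite("pics/s8b.png",np.hstack([cv2.resize(a,(360,400)),cv2.resize(b[150:],(437,400))]))
E
```

```text
time: 8.85
tool_pos: [0.5744, 0.1266, 0.0528]
ee_rot: [0.029, 1.0, 0.001, 0.003]
wrist_force: [-10.9, -1.2, 27.5]
gripper_width: 0.0117
gripper_force: 124.3
time: 9.15
tool_pos: [0.5663, 0.1272, 0.0442]
ee_rot: [0.029, 1.0, 0.001, 0.003]
wrist_force: [-4.8, -0.8, 19.1]
gripper_width: 0.0116
gripper_force: 127.9
[([128, 324], 28), ([183, 332], 29), ([97, 358], 35), ([152, 365], 33), ([229, 376], 75)]
t 9.2 tcp [0.5663 0.1272 0.0442] toolx yaw 176.68 tz [ 0.0062  0.0014 -1.    ] w 0.012 F [-6.   0.2 18.5] q [-0.1   0.6  -0.22  1.86  0.19  0.69  1.09]
```

View pics/s8b.png

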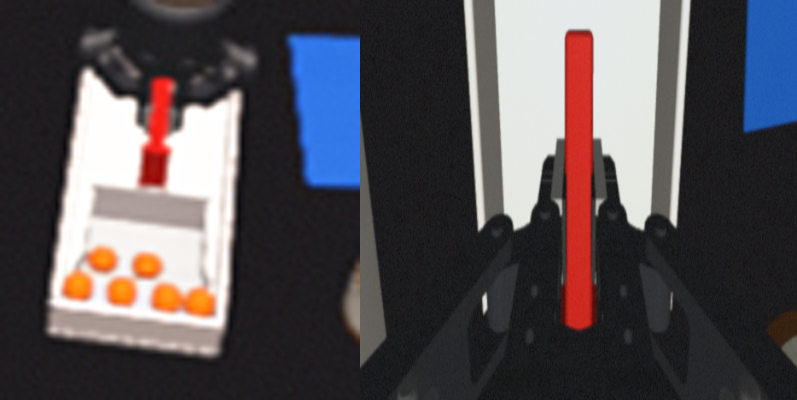

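I have now used up my picture views (this last composite was one over the limit of 10), so from here I use numbers only. It shows all six plugs riding on the scoop, nose up about 13°. I'll tip a bit more so the ramp plugs slide in.

```bash
python3 -m handwheel '[{"translation":[0.085,0,0.09],"roll":0,"claw":-1},{"translation":[0.08,0,0.09],"roll":0,"claw":-1},{"translation":[0.07,0,0.08],"roll":0,"claw":-1},{"translation":[0,0,0],"roll":0,"claw":-1},{"translation":[0,0,0],"roll":0,"claw":-1}]'; python3 sc.py s9 250 340 180 280; python3 -m handwheel '[{"translation":[0,0,0],"roll":0,"claw":-1},{"translation":[0,0,0],"roll":0,"claw":-1}]' 120; python3 sc.py s9b 250 340 180 280;python3 look.py w9
```

```text
time: 9.8
tool_pos: [0.5581, 0.1278, 0.0334]
ee_rot: [0.029, 1.0, 0.001, 0.004]
wrist_force: [-1.1, 0.0, 12.3]
gripper_width: 0.0122
gripper_force: 131.9
[([136, 269], 32), ([189, 276], 32), ([100, 335], 35), ([154, 339], 35), ([231, 352], 80)]
time: 10.05
tool_pos: [0.5581, 0.1278, 0.0334]
ee_rot: [0.029, 1.0, 0.001, 0.004]
wrist_force: [-1.6, 0.2, 12.3]
gripper_width: 0.0119
gripper_force: 132.0
[([136, 269], 32), ([188, 276], 32), ([156, 328], 32), ([100, 331], 36), ([231, 348], 80)]
t 10.1 tcp [0.5581 0.1278 0.0333] toolx yaw 176.66 tz [ 0.0077  0.0019 -1.    ] w 0.0121 F [-0.4 -0.3 12.3] q [-0.11  0.6  -0.21  1.89  0.2   0.66  1.08]
```

```bash
python3 -m handwheel '[{"translation":[0.06,0,0.08],"roll":0,"claw":-1},{"translation":[0.05,0,0.07],"roll":0,"claw":-1},{"translation":[0,0,0],"roll":0,"claw":-1},{"translation":[0,0,0],"roll":0,"claw":-1},{"translation":[0,0,0],"roll":0,"claw":-1},{"translation":[0,0,0],"roll":0,"claw":-1}]'; python3 sc.py s10 250 340 180 280; python3 -m handwheel '[{"translation":[0,0,0],"roll":0,"claw":-1},{"translation":[0,0,0],"roll":0,"claw":-1},{"translation":[0,0,0],"roll":0,"claw":-1},{"translation":[0,0,0],"roll":0,"claw":-1}]' 120; python3 sc.py s10b 250 340 180 280
```

```text
time: 10.8
tool_pos: [0.5543, 0.1279, 0.0274]
ee_rot: [0.029, 1.0, 0.001, 0.004]
wrist_force: [-1.0, 0.8, 11.2]
gripper_width: 0.0118
gripper_force: 134.2
[([184, 277], 136), ([104, 321], 34), ([252, 339], 37)]
time: 11.25
tool_pos: [0.5544, 0.1279, 0.0274]
ee_rot: [0.029, 1.0, 0.001, 0.004]
wrist_force: [0.2, -0.5, 11.8]
gripper_width: 0.0116
gripper_force: 134.2
[([187, 277], 138), ([104, 322], 35), ([248, 335], 36)]
```

Four plugs are now in the back of the pan as one group (area 136). Two outer ones sit on the ramp corners at (104,322) and (248,335). I'll loosen the grip and swing back toward level so those two slide off into the bin.

```bash
cat > tilt.py <<'E'
import sys;from h import *
from cell import ctrl
c=ctrl.capture("wrist")
H,S,V=cv2.split(cv2.cvtColor(c["frame"],cv2.COLOR_RGB2HSV))
m=((H<6)|(H>172))&(S>150)&(V>90);m[:, :236]=0;m[:,277:]=0
b=max(blobs(m,100),key=lambda x:x[1][4])[2]
y0=np.where(b.sum(1)>8)[0][0]
g=c["frame"][:,256,0]
T=c["T_tool_cam"];K=c["K"]
# predicted row of the handle's end (upper/lower corner) for a tilt (nose-up +), grip at tool (0,0,-.019)
def row(a,x,z):
    # scoop x = -tool x, scoop z = -tool z
    a=np.radians(a);X=x*np.cos(a)-z*np.sin(a);Z=x*np.sin(a)+z*np.cos(a)
    p=np.linalg.inv(T)@[-X,0,-.019-Z,1];return K[1,1]*p[1]/p[2]+K[1,2]
gx=float(sys.argv[1]) if len(sys.argv)>1 else 45
A=np.arange(-85,45,.5)
r=np.array([min(row(a,-gx/1000,.009),row(a,-gx/1000,-.009)) for a in A])
print("end row",y0,"tilts",A[np.abs(r-y0)<1.2])
E
python3 tilt.py; python3 -m handwheel '[{"translation":[0,0,0],"roll":0,"claw":-1},{"translation":[0,0,-0.05],"roll":0,"claw":-1},{"translation":[-0.06,0,-0.09],"roll":0,"claw":-1},{"translation":[-0.06,0,-0.09],"roll":0,"claw":-1},{"translation":[0,0,0],"roll":0,"claw":-1}]' 20; python3 tilt.py;python3 sc.py s11 250 340 180 280
```

```text
end row 171 tilts [-21.  -20.5 -20.  -19.5 -19.  -18.5  43.5  44.   44.5]
time: 11.85
tool_pos: [0.5548, 0.1263, 0.0334]
ee_rot: [0.03, 1.0, -0.0, -0.0]
wrist_force: [-0.1, 0.8, -3.7]
gripper_width: 0.0122
gripper_force: 131.4
end row 171 tilts [-21.  -20.5 -20.  -19.5 -19.  -18.5  43.5  44.   44.5]
[([194, 280], 177), ([102, 320], 34)]
```

```bash
cat > tilt2.py <<'E'
import sys,pickle;from h import *
from scipy.optimize import least_squares
from cell import ctrl
def feat(c):
    H,S,V=cv2.split(cv2.cvtColor(c["frame"],cv2.COLOR_RGB2HSV))
    m=((H<6)|(H>172))&(S>150)&(V>60);m[:, :225]=0;m[:,287:]=0
    b=max(blobs(m,100),key=lambda x:x[1][4])[2];y0=np.where(b.sum(1)>8)[0][0]
    return y0,[int(b[y0+k].sum()) for k in (8,14,20,40,60,80)],[int(x) for x in c["frame"][y0-2:y0+24:2,256,0]]
if __name__=="__main__":
    for n in sys.argv[1:]:
        print(n,feat(pickle.load(open(n+".pkl","rb"))[1]))
    print("now",feat(ctrl.capture("wrist")))
E
python3 tilt2.py w3 w4 w5 w8 w9; python3 - <<'E'
import pickle;from h import *
s,c,t=pickle.load(open("w3.pkl","rb"));T=np.linalg.inv(c["T_tool_cam"]);K=c["K"]
for a in (-70,-60,-45,-30,-15,0,10,20,30):
    o=[]
    for x,z in((-.045,.009),(-.045,-.009)):
        r=np.radians(a);X=x*np.cos(r)-z*np.sin(r);Z=x*np.sin(r)+z*np.cos(r)
        p=T@[-X,0,-.019-Z,1];o+=[round(K[1,1]*p[1]/p[2]+K[1,2]),round(14e-3*K[0,0]/p[2],1)]
    print(a,o)
E
```

```text
w3 (np.int64(164), [34, 36, 36, 33, 32, 33], [57, 149, 166, 168, 172, 220, 247, 247, 247, 247, 247, 247, 247])
w4 (np.int64(164), [34, 35, 35, 35, 34, 33], [49, 128, 143, 147, 147, 194, 244, 247, 247, 247, 247, 247, 247])
w5 (np.int64(164), [34, 36, 36, 36, 33, 33], [65, 173, 190, 192, 198, 239, 247, 247, 247, 247, 247, 247, 247])
w8 (np.int64(168), [32, 32, 32, 31, 31, 33], [225, 120, 177, 210, 213, 209, 209, 212, 212, 210, 211, 211, 211])
w9 (np.int64(169), [31, 31, 31, 31, 31, 33], [225, 134, 179, 198, 197, 198, 198, 195, 196, 197, 196, 199, 197])
now (np.int64(171), [30, 30, 30, 30, 32, 31], [165, 157, 189, 192, 191, 192, 190, 191, 190, 194, 192, 192, 193])
-70 [325, np.float64(46.6), 264, np.float64(46.0)]
-60 [299, np.float64(46.8), 238, np.float64(44.8)]
-45 [258, np.float64(45.8), 205, np.float64(42.0)]
-30 [220, np.float64(43.5), 181, np.float64(38.7)]
-15 [192, np.float64(40.4), 168, np.float64(35.4)]
0 [173, np.float64(37.1), 164, np.float64(32.3)]
10 [167, np.float64(34.9), 165, np.float64(30.5)]
20 [164, np.float64(32.8), 170, np.float64(28.9)]
30 [165, np.float64(31.0), 176, np.float64(27.6)]
```

```bash
python3 -m handwheel '[{"translation":[0.15,0.08,0],"roll":0,"claw":-1},{"translation":[0.12,-0.08,-0.05],"roll":0,"claw":-1},{"translation":[0,0.08,0],"roll":0,"claw":-1},{"translation":[0,-0.08,0],"roll":0,"claw":-1},{"translation":[0,0,0],"roll":0,"claw":-1}]'; python3 sc.py s12 250 340 170 280;python3 tilt2.py
```

```text
time: 12.5
tool_pos: [0.5441, 0.1266, 0.0354]
ee_rot: [0.03, 1.0, -0.0, 0.0]
wrist_force: [-0.4, 0.1, -2.7]
gripper_width: 0.012
gripper_force: 131.5
[([196, 313], 174), ([121, 340], 30)]
now (np.int64(171), [30, 30, 30, 30, 32, 31], [163, 155, 191, 192, 192, 193, 189, 192, 192, 192, 191, 192, 193])
```

```bash
cat > load.py <<'E'
import sys;from h import *
from cell import ctrl
tilt=np.radians(float(sys.argv[1]));gx=float(sys.argv[2]) if len(sys.argv)>2 else .095
s=ctrl.state();c=ctrl.capture("scene")
M=R.from_quat(s["ee_rot"]).as_matrix();u=-M[:,0];w=-M[:,2];v=np.cross(w,u)
X=u*np.cos(tilt)+w*np.sin(tilt);Z=np.cross(X,v);S=np.c_[X,v,Z]
g=s["tool_pos"]-.019*M[:,2];o=g-S@[-gx,0,.070]
f=cv2.resize(c["frame"],None,fx=4,fy=4,interpolation=cv2.INTER_CUBIC);H,Sa,V=cv2.split(cv2.cvtColor(f,cv2.COLOR_RGB2HSV))
m=((H>=5)&(H<18)&(Sa>150)&(V>150)).astype(np.uint8)
m[:,:4*240]=0 if len(sys.argv)<4 else m[:,:4*240]
d=cv2.distanceTransform(m,cv2.DIST_L2,5);pk=(d==cv2.dilate(d,np.ones((17,17))))&(d>6)
for ce,st,_ in blobs(pk,1):
    O,D=ray(c,[(ce+.5)/4-.5]);O=S.T@(O-o);D=S.T@D[0]
    p=O+D*((.017-O[2])/D[2]);print("px",(ce/4).round(1),"r",d[int(ce[1]),int(ce[0])].round(1),"scoop xyz mm",(p*1000).round(0))
print("n masks",[(b[0]/4).round(1).tolist()+[int(b[1][4]/16)] for b in blobs(m,80)])
E
python3 load.py 28
```

```text
px [276.2 229.2] r 12.0 scoop xyz mm [-24. -31.  17.]
px [284.2 230.5] r 11.6 scoop xyz mm [-23.  -6.  17.]
px [278.1 234.5] r 9.0 scoop xyz mm [  6. -23.  17.]
px [296.2 235.2] r 16.0 scoop xyz mm [-3. 30. 17.]
n masks [[287.6, 232.8, 203], [350.6, 254.5, 30]]
```

All six plugs are now inside the pan. Next I'll lift and measure the balance plate and dish from the first top image.

```bash
python3 -m handwheel '[{"translation":[0,0,-0.1],"roll":0,"claw":-1},{"translation":[0,0,-0.3],"roll":0,"claw":-1},{"translation":[0,0,-0.4],"roll":0,"claw":-1},{"translation":[0,0,-0.5],"roll":0,"claw":-1},{"translation":[0,0,-0.5],"roll":0,"claw":-1},{"translation":[0,0,-0.5],"roll":0,"claw":-1},{"translation":[0,0,-0.5],"roll":0,"claw":-1},{"translation":[0,0,-0.5],"roll":0,"claw":-1},{"translation":[0,0,-0.4],"roll":0,"claw":-1},{"translation":[0,0,-0.2],"roll":0,"claw":-1},{"translation":[0,0,0],"roll":0,"claw":-1}]' 120; python3 load.py 28; python3 tilt2.py; python3 - <<'E'
import pickle;from h import *
c=pickle.load(open("c0.pkl","rb"))["top"];f=c["frame"];H,S,V=cv2.split(cv2.cvtColor(f,cv2.COLOR_RGB2HSV))
print("V along plate row",V[172,256:316:3].tolist(),"col",V[148:212:3,284].tolist())
for lo,hi in((90,190),(110,205)):
    m=(V>lo)&(V<hi)&(S<90);m[:, :262]=0;m[:,310:]=0;m[:150]=0;m[195:]=0
    m=cv2.morphologyEx(m.astype(np.uint8),cv2.MORPH_OPEN,np.ones((4,4)))
    b=max(blobs(m,100),key=lambda x:x[1][4]);print("plate",b[0],b[1],rect(c,b[2],.072,))
m=(V>150)|((H>100)&(H<125)&(S>150)&(V>90));m[:, :255]=0;m[:,314:]=0;m[:145]=0;m[212:]=0
b=max(blobs(m,100),key=lambda x:x[1][4]);print("case",rect(c,b[2],.056))
m=(V>120)&(S<60);m[:, :318]=0;m[:,372:]=0;m[:182]=0;m[236:]=0
b=max(blobs(m,100),key=lambda x:x[1][4])
cn=max(cv2.findContours(b[2].astype(np.uint8),0,cv2.CHAIN_APPROX_NONE)[0],key=len).reshape(-1,2)
for z in(0,.055):
    print("dish",z,cv2.minEnclosingCircle((plane(c,cn,z)[:,:2]*1000).astype(np.float32)),cv2.fitEllipse((plane(c,cn,z)[:,:2]*1000).astype(np.float32)))
print("cam",ray(c,[[0,0]])[0])
E
```

```text
time: 13.75
tool_pos: [0.5449, 0.1274, 0.1931]
ee_rot: [0.029, 1.0, 0.0, 0.002]
wrist_force: [0.7, -0.3, -2.2]
gripper_width: 0.0123
gripper_force: 131.5
px [280.1 197.9] r 14.0 scoop xyz mm [-21. -30.  17.]
px [289. 199.] r 14.2 scoop xyz mm [-20.  -6.  17.]
px [283.5 201.2] r 16.0 scoop xyz mm [ -2. -20.  17.]
px [297.  202.2] r 15.2 scoop xyz mm [-6. 15. 17.]
px [302.5 202.8] r 19.8 scoop xyz mm [-7. 29. 17.]
n masks [[293.1, 201.3, 257], [352.1, 255.2, 12]]
now (np.int64(171), [30, 30, 30, 30, 31, 31], [163, 154, 187, 191, 189, 191, 190, 195, 195, 192, 192, 195, 194])
V along plate row [20, 17, 244, 253, 210, 195, 195, 194, 194, 194, 196, 197, 197, 198, 198, 209, 253, 154, 19, 25] col [18, 155, 249, 194, 194, 192, 198, 196, 194, 192, 191, 192, 190, 193, 250, 229, 237, 237, 228, 199, 68, 19]Traceback (most recent call last):
  File "<stdin>", line 7, in <module>
ValueError: max() iterable argument is empty
```

```bash
python3 - <<'E'
import pickle;from h import *
c=pickle.load(open("c0.pkl","rb"))["top"];f=c["frame"];H,S,V=cv2.split(cv2.cvtColor(f,cv2.COLOR_RGB2HSV))
m=(V>170)&(V<222)&(S<110);m[:, :264]=0;m[:,306:]=0;m[:153]=0;m[191:]=0
m=cv2.morphologyEx(m.astype(np.uint8),cv2.MORPH_OPEN,np.ones((4,4)))
b=max(blobs(m,100),key=lambda x:x[1][4]);print("plate",b[0],b[1],rect(c,b[2],.072,))
m=(V>150)|((H>100)&(H<125)&(S>150)&(V>90));m[:, :255]=0;m[:,314:]=0;m[:145]=0;m[212:]=0
b=max(blobs(m,100),key=lambda x:x[1][4]);print("case",rect(c,b[2],.056))
m=(V>120)&(S<60);m[:, :318]=0;m[:,372:]=0;m[:182]=0;m[236:]=0
b=max(blobs(m,100),key=lambda x:x[1][4])
cn=max(cv2.findContours(b[2].astype(np.uint8),0,cv2.CHAIN_APPROX_NONE)[0],key=len).reshape(-1,2)
for z in(0,.055):
    print("dish",z,cv2.minEnclosingCircle((plane(c,cn,z)[:,:2]*1000).astype(np.float32)))
print("cam",ray(c,[[0,0]])[0])
E
```

```text
plate [285.13963964 172.76936937] [ 268  156   36   34 1110] ((621.2850952148438, -118.70663452148438), (124.75081634521484, 124.74126434326172), 85.58368682861328)
case ((604.5130615234375, -114.49263763427734), (171.3900146484375, 212.7613067626953), 85.72855377197266)
dish 0 ((472.84588623046875, -325.6207275390625), 87.67194366455078)
dish 0.055 ((463.7695007324219, -312.95538330078125), 84.48159790039062)
cam [0.2234206  0.02242724 1.51142221]
```

Plate centre is (0.621, −0.119) and the dish is near (0.465, −0.315). I'll carry the load over the plate gently.

```bash
python3 -m handwheel '[{"translation":[0,-0.15,0],"roll":0,"claw":-1},{"translation":[0,-0.35,0],"roll":0,"claw":-1},{"translation":[0.05,-0.6,0],"roll":0,"claw":-1},{"translation":[0.06,-0.7,0],"roll":0,"claw":-1},{"translation":[0,-0.8,0],"roll":0,"claw":-1},{"translation":[0,-0.8,0],"roll":0,"claw":-1},{"translation":[0,-0.8,0],"roll":0,"claw":-1},{"translation":[0,-0.7,0],"roll":0,"claw":-1},{"translation":[0,-0.6,0],"roll":0,"claw":-1},{"translation":[0,-0.35,0],"roll":0,"claw":-1},{"translation":[0,-0.18,0],"roll":0,"claw":-1},{"translation":[0,0,0],"roll":0,"claw":-1}]' ; python3 load.py 28 .095 1; python3 look.py w14; python3 - <<'E'
import pickle;from h import *
s,c,t=pickle.load(open("w14.pkl","rb"));tp,tq=s["tool_pos"],s["ee_rot"]
H,S,V=cv2.split(cv2.cvtColor(c["frame"],cv2.COLOR_RGB2HSV))
b=sorted(blobs((H>95)&(H<125)&(S>120)&(V>80),80),key=lambda x:-x[1][4])[:3]
for x in b: print("blue",x[0].round(),x[1],rect(c,x[2],.056,tp,tq))
m=(V>130)&(S<60)
for x in blobs(m,1500): print("white",x[0].round(),x[1])
E
```

```text
time: 15.05
tool_pos: [0.525, -0.1142, 0.191]
ee_rot: [0.03, 1.0, 0.0, -0.0]
wrist_force: [0.1, -0.1, -1.7]
gripper_width: 0.0119
gripper_force: 131.5
px [200.5 187.5] r 13.8 scoop xyz mm [-20.  -4.  17.]
px [194.5 189. ] r 16.4 scoop xyz mm [ -6. -16.  17.]
px [211.5 192.1] r 18.0 scoop xyz mm [ 1. 32. 17.]
px [  0.  268.8] r 9.4 scoop xyz mm [ 408. -236.   17.]
px [ 28.5 309.2] r 12.6 scoop xyz mm [ 485. -129.   17.]
px [ 28.1 318.9] r 8.6 scoop xyz mm [ 502. -117.   17.]
px [ 23.2 323.6] r 8.8 scoop xyz mm [ 512. -117.   17.]
px [ 21.2 324.5] r 8.8 scoop xyz mm [ 514. -119.   17.]
px [ 13.  325.2] r 13.0 scoop xyz mm [ 517. -128.   17.]
n masks [[203.0, 189.6, 230], [13.4, 230.8, 181], [352.6, 255.2, 8], [21.8, 318.0, 222]]
t 15.1 tcp [ 0.5252 -0.1129  0.1911] toolx yaw 176.64 tz [-4.e-04  7.e-04 -1.e+00] w 0.0119 F [ 0.1  0.5 -2.7] q [ 0.3   0.32 -0.16  1.88  0.06  0.95  1.62]
blue [249. 186.] [ 178  161  166   54 5182] ((532.7769165039062, -110.23921966552734), (149.71250915527344, 49.596885681152344), 85.64091491699219)
white [ 53. 123.] [    0    30   115   185 14919]
white [473. 225.] [  422   125    90   192 13863]
white [260. 226.] [ 170  155  182  130 8087]
```

```bash
python3 -m handwheel '[{"translation":[0,0,0.15],"roll":0,"claw":-1},{"translation":[0,0,0.3],"roll":0,"claw":-1},{"translation":[0,0,0.4],"roll":0,"claw":-1},{"translation":[0,0,0.35],"roll":0,"claw":-1},{"translation":[0,0,0.25],"roll":0,"claw":-1},{"translation":[0,0,0.1],"roll":0,"claw":-1},{"translation":[0,0,0],"roll":0,"claw":-1}]' 20; python3 -m handwheel '[{"translation":[0,0,0],"roll":0,"claw":-0.71}]' 20; python3 tilt2.py;  python3 -m handwheel '[{"translation":[0,0,0],"roll":0,"claw":-0.7}]' 20; python3 tilt2.py; python3 -m handwheel '[{"translation":[0,0,0],"roll":0,"claw":-0.69}]' 20; python3 tilt2.py
```

```text
time: 15.9
tool_pos: [0.5249, -0.1132, 0.1284]
ee_rot: [0.029, 1.0, 0.0, -0.001]
wrist_force: [0.2, 0.5, -2.1]
gripper_width: 0.0121
gripper_force: 131.5
time: 16.0
tool_pos: [0.5258, -0.1134, 0.1296]
ee_rot: [0.029, 1.0, -0.0, 0.0]
wrist_force: [0.4, -0.4, -2.4]
gripper_width: 0.0126
gripper_force: 89.0
now (np.int64(170), [30, 31, 31, 31, 31, 32], [115, 128, 180, 195, 195, 196, 198, 197, 194, 196, 198, 194, 198])
time: 16.15
tool_pos: [0.526, -0.1135, 0.13]
ee_rot: [0.029, 1.0, -0.0, 0.001]
wrist_force: [-0.0, -0.5, -2.2]
gripper_width: 0.013
gripper_force: 60.7
now (np.int64(170), [31, 30, 31, 31, 31, 33], [114, 127, 180, 193, 196, 195, 198, 196, 194, 197, 196, 199, 196])
time: 16.3
tool_pos: [0.5256, -0.1135, 0.1297]
ee_rot: [0.029, 1.0, -0.0, 0.0]
wrist_force: [0.3, -0.6, -3.2]
gripper_width: 0.0131
gripper_force: 38.9
now (np.int64(170), [31, 31, 31, 31, 31, 33], [110, 129, 181, 197, 196, 197, 198, 198, 196, 198, 199, 200, 198])
```

```bash
python3 -m handwheel '[{"translation":[0,0,0.08],"roll":0,"claw":-0.686}]'; python3 tilt2.py;  python3 -m handwheel '[{"translation":[0,0,0],"roll":0,"claw":-0.682}]'; python3 tilt2.py; python3 -m handwheel '[{"translation":[0,0,0],"roll":0,"claw":-0.679}]'; python3 tilt2.py
```

```text
time: 16.45
tool_pos: [0.5259, -0.1135, 0.1266]
ee_rot: [0.029, 1.0, -0.0, 0.001]
wrist_force: [0.3, -0.1, -3.5]
gripper_width: 0.0135
gripper_force: 30.2
now (np.int64(170), [31, 31, 31, 31, 31, 33], [115, 130, 181, 193, 196, 196, 194, 196, 198, 198, 198, 200, 197])
time: 16.6
tool_pos: [0.5251, -0.1133, 0.1258]
ee_rot: [0.029, 1.0, 0.0, -0.0]
wrist_force: [0.1, 0.6, -3.3]
gripper_width: 0.0135
gripper_force: 21.4
now (np.int64(170), [31, 31, 31, 31, 31, 33], [110, 134, 182, 198, 197, 199, 199, 198, 201, 201, 200, 199, 201])
time: 16.75
tool_pos: [0.5256, -0.1134, 0.1261]
ee_rot: [0.029, 1.0, 0.0, 0.0]
wrist_force: [0.5, -0.2, -2.3]
gripper_width: 0.014
gripper_force: 14.3
now (np.int64(171), [33, 31, 31, 31, 33, 33], [108, 141, 193, 214, 213, 215, 214, 210, 213, 214, 212, 211, 213])
```

```bash
for i in 1 2 3; do python3 -m handwheel '[{"translation":[0,0,0],"roll":0,"claw":-0.679}]' | grep -E "force"; python3 tilt2.py; done; python3 load.py 10 .095 1 | head -7
```

```text
wrist_force: [0.4, -0.1, -1.9]
gripper_force: 13.9
now (np.int64(169), [32, 35, 35, 34, 33, 35], [108, 88, 92, 91, 90, 124, 177, 205, 217, 217, 217, 215, 218])
wrist_force: [-0.2, 0.2, -1.5]
gripper_force: 13.9
now (np.int64(169), [32, 35, 35, 34, 33, 35], [109, 90, 89, 89, 90, 124, 175, 207, 217, 217, 216, 217, 216])
wrist_force: [0.4, -0.2, -0.5]
gripper_force: 13.9
now (np.int64(169), [32, 35, 35, 35, 33, 35], [111, 88, 89, 91, 91, 124, 176, 206, 218, 217, 218, 215, 216])
px [206.  203.5] r 14.0 scoop xyz mm [-29.  -2.  17.]
px [218.  204.6] r 11.0 scoop xyz mm [-30.  33.  17.]
px [201.  205.2] r 15.4 scoop xyz mm [-19. -15.  17.]
px [212.  208.2] r 11.8 scoop xyz mm [-13.  19.  17.]
px [216.8 213. ] r 12.2 scoop xyz mm [ 4. 37. 17.]
px [  0.  268.5] r 9.8 scoop xyz mm [ 277. -435.   17.]
px [ 28.5 309.2] r 12.6 scoop xyz mm [ 366. -305.   17.]
```

```bash
python3 load.py -3 .095 1 | grep -v "px \[ "; python3 -m handwheel '[{"translation":[0,0,0.04],"roll":0,"claw":-0.675},{"translation":[0,0,0.03],"roll":0,"claw":-0.67},{"translation":[0,0,0],"roll":0,"claw":-0.66},{"translation":[0,0,0],"roll":0,"claw":-0.62}]'; python3 tilt2.py;  python3 load.py 0 .095 1 | grep -v "px \[ "
```

```text
px [206.  203.5] r 14.0 scoop xyz mm [-29.  -6.  17.]
px [218.  204.6] r 11.0 scoop xyz mm [-30.  30.  17.]
px [201. 205.] r 15.8 scoop xyz mm [-22. -20.  17.]
px [212.  208.2] r 11.8 scoop xyz mm [-15.  15.  17.]
px [216.8 213. ] r 12.2 scoop xyz mm [-1. 32. 17.]
n masks [[13.3, 230.9, 180], [208.2, 206.4, 221], [352.3, 255.2, 10], [21.8, 318.0, 221]]
time: 17.75
tool_pos: [0.5256, -0.1134, 0.1233]
ee_rot: [0.029, 1.0, -0.0, 0.0]
wrist_force: [-0.2, -0.6, -0.5]
gripper_width: 0.0165
gripper_force: 0.0
now (np.int64(167), [33, 35, 35, 34, 33, 35], [109, 87, 91, 90, 90, 145, 188, 214, 218, 218, 218, 217, 217])
px [206.2 203.8] r 13.4 scoop xyz mm [-31.  -5.  17.]
px [218.  204.9] r 11.0 scoop xyz mm [-32.  30.  17.]
px [200.8 205.2] r 15.8 scoop xyz mm [-23. -20.  17.]
px [212.9 208.5] r 12.0 scoop xyz mm [-17.  18.  17.]
px [216.6 213.1] r 12.0 scoop xyz mm [-2. 32. 17.]
n masks [[13.4, 230.9, 179], [208.2, 206.7, 222], [351.2, 255.4, 7], [21.8, 318.0, 222]]
```

The scoop stands free and level on the plate with all six plugs aboard. I'll open wider, wait, then regrip 25 mm farther back so it hangs steeper for the pour.

```bash
python3 -m handwheel '[{"translation":[0,0,0],"roll":0,"claw":-0.2},{"translation":[0,0,0],"roll":0,"claw":-0.2},{"translation":[0,0,0],"roll":0,"claw":-0.2},{"translation":[0.3,0,0],"roll":0,"claw":-0.2},{"translation":[0.3,0,0],"roll":0,"claw":-0.2},{"translation":[0,0,0],"roll":0,"claw":-0.2},{"translation":[0,0,0],"roll":0,"claw":-0.2},{"translation":[0,0,0],"roll":0,"claw":-0.2},{"translation":[0,0,0],"roll":0,"claw":-0.2},{"translation":[0,0,0],"roll":0,"claw":-0.2},{"translation":[0,0,0],"roll":0,"claw":-0.2},{"translation":[0,0,0],"roll":0,"claw":-0.2}]' 20; python3 look.py w20; python3 tilt2.py; python3 handle.py w20 .151; python3 sc.py s20 150 260 150 250
```

```text
time: 19.05
tool_pos: [0.5015, -0.1119, 0.1232]
ee_rot: [0.029, 1.0, 0.0, -0.0]
wrist_force: [-0.4, -0.5, 0.9]
gripper_width: 0.0338
gripper_force: 0.0
t 19.05 tcp [ 0.5015 -0.1119  0.1232] toolx yaw 176.63 tz [-1.e-04  1.e-04 -1.e+00] w 0.0338 F [-0.4 -0.5  0.9] q [ 0.3   0.38 -0.16  1.99  0.08  0.78  1.61]
now (np.int64(220), [31, 32, 33, 32, 31, 31], [59, 87, 90, 90, 90, 90, 91, 107, 160, 193, 210, 213, 213])
yaw deg -3.31 end [ 0.4765 -0.1113] grip [ 0.5215 -0.1139] pan origin [ 0.6163 -0.1194] width px [2, 31, 33, 32, 32, 31, 32, 31, 31, 31]
[([291, 283], 222)]
```

Weighed: it stood free for well over a second, pan within a few mm of the plate's centre. Regrip, lift level, and fly gently to the dish.

```bash
python3 -m handwheel '[{"translation":[0,0,0],"roll":0,"claw":-1},{"translation":[0,0,0],"roll":0,"claw":-1},{"translation":[0,0,0],"roll":0,"claw":-1},{"translation":[0,0,0],"roll":0,"claw":-1},{"translation":[0,0,-0.1],"roll":0,"claw":-1},{"translation":[0,0,-0.25],"roll":0,"claw":-1},{"translation":[0,0,-0.4],"roll":0,"claw":-1},{"translation":[0,0,-0.5],"roll":0,"claw":-1},{"translation":[0,0,-0.4],"roll":0,"claw":-1},{"translation":[0,0,-0.25],"roll":0,"claw":-1},{"translation":[0,0,-0.1],"roll":0,"claw":-1},{"translation":[0,0,0],"roll":0,"claw":-1}]' 120; python3 load.py 0 .118 1 | grep -v "px \[ "; python3 tilt2.py
```

```text
time: 20.45
tool_pos: [0.5015, -0.112, 0.2036]
ee_rot: [0.029, 1.0, -0.0, 0.0]
wrist_force: [0.2, -0.0, -2.8]
gripper_width: 0.0122
gripper_force: 117.1
px [203.4 187. ] r 14.0 scoop xyz mm [-29.  -6.  17.]
px [216.  187.8] r 11.6 scoop xyz mm [-31.  30.  17.]
px [215.8 188.4] r 11.6 scoop xyz mm [-29.  30.  17.]
px [198.  188.5] r 16.8 scoop xyz mm [-21. -19.  17.]
px [209.5 191.5] r 13.0 scoop xyz mm [-15.  15.  17.]
px [214.5 196.5] r 13.0 scoop xyz mm [-0. 32. 17.]
n masks [[205.5, 189.9, 249], [13.5, 231.8, 175], [350.6, 255.2, 9], [21.9, 318.0, 222]]
now (np.int64(220), [29, 33, 33, 31, 30, 29], [157, 87, 89, 86, 88, 89, 90, 110, 159, 195, 212, 213, 213])
```

```bash
python3 -m handwheel '[{"translation":[0.1,-0.15,0],"roll":0,"claw":-1},{"translation":[0.2,-0.3,0],"roll":0,"claw":-1},{"translation":[0.3,-0.45,0],"roll":0,"claw":-1},{"translation":[0.4,-0.6,0],"roll":0,"claw":-1},{"translation":[0.45,-0.65,0],"roll":0,"claw":-1},{"translation":[0.45,-0.65,0],"roll":0,"claw":-1},{"translation":[0.45,-0.65,0],"roll":0,"claw":-1},{"translation":[0.4,-0.6,0],"roll":0,"claw":-1},{"translation":[0.35,-0.5,0],"roll":0,"claw":-1},{"translation":[0.25,-0.35,0],"roll":0,"claw":-1},{"translation":[0.15,-0.2,0],"roll":0,"claw":-1},{"translation":[0.06,-0.02,0],"roll":0,"claw":-1}]' 120; python3 load.py 0 .118 1 | grep -v "px \[ "; python3 look.py w21; python3 - <<'E'
import pickle;from h import *
s,c,t=pickle.load(open("w21.pkl","rb"));tp,tq=s["tool_pos"],s["ee_rot"]
H,S,V=cv2.split(cv2.cvtColor(c["frame"],cv2.COLOR_RGB2HSV))
m=(V>110)&(S<60)
for x in blobs(m,800):
    print("white",x[0].round(),x[1])
for r in range(130,384,16):
    row=m[r];i=np.where(np.diff(row.astype(int)))[0];print(r,i.tolist())
E
```

```text
time: 21.75
tool_pos: [0.3456, -0.3093, 0.2031]
ee_rot: [0.031, 1.0, -0.0, -0.0]
wrist_force: [-0.1, 0.1, -3.2]
gripper_width: 0.0119
gripper_force: 117.2
px [148.5 143.8] r 12.8 scoop xyz mm [-29.  -6.  17.]
px [143. 145.] r 16.0 scoop xyz mm [-21. -21.  17.]
px [155.5 148.5] r 14.0 scoop xyz mm [-12.  22.  17.]
px [157.4 151.9] r 12.0 scoop xyz mm [ 1. 32. 17.]
n masks [[149.8, 146.3, 197], [13.4, 230.6, 186], [351.3, 254.8, 23], [21.8, 318.1, 235]]
t 21.8 tcp [ 0.346  -0.3085  0.2031] toolx yaw 176.53 tz [-7.e-04  4.e-04 -1.e+00] w 0.0122 F [ 0.2 -1.2 -2.5] q [ 0.67  0.17 -0.    2.04  0.    0.93  2.18]
white [257. 247.] [ 181  202  152  138 6202]
white [449. 297.] [ 372  283  140   29 3075]
white [166. 324.] [150 304  35  40 929]
white [350. 325.] [ 328  304   51   40 1131]
white [476. 330.] [ 436  321   68   23 1053]
130 []
146 []
162 []
178 []
194 []
210 [223, 290]
226 [202, 241, 271, 309]
242 [193, 219, 226, 238, 273, 285, 292, 319]
258 [185, 211, 223, 237, 274, 287, 300, 327]
274 [181, 201, 219, 220, 232, 240, 271, 279, 310, 332]
290 [236, 240, 271, 275, 381, 500]
306 [174, 184, 236, 240, 271, 275, 327, 338, 408]
322 [149, 179, 201, 205, 234, 237, 273, 277, 305, 310, 332, 369, 436, 503]
338 [151, 173, 233, 235, 276, 277, 337, 361, 372, 377, 464, 499, 510]
354 [491]
370 []
```

The dish is centred laterally (rows 210–258 mid at 256), and its centre is about 123 mm ahead of the TCP, right under the pan. Lowering the pan into the dish.

```bash
python3 -m handwheel '[{"translation":[0,0,0.2],"roll":0,"claw":-1},{"translation":[0,0,0.4],"roll":0,"claw":-1},{"translation":[0,0,0.5],"roll":0,"claw":-1},{"translation":[0,0,0.5],"roll":0,"claw":-1},{"translation":[0,0,0.5],"roll":0,"claw":-1},{"translation":[0,0,0.5],"roll":0,"claw":-1},{"translation":[0,0,0.4],"roll":0,"claw":-1},{"translation":[0,0,0.3],"roll":0,"claw":-1},{"translation":[0,0,0.2],"roll":0,"claw":-1},{"translation":[0,0,0],"roll":0,"claw":-1},{"translation":[0,0,0],"roll":0,"claw":-1}]' 120; python3 load.py 0 .118 1 | grep -v "px \[ "
```

```text
time: 23.0
tool_pos: [0.3476, -0.3081, 0.0635]
ee_rot: [0.029, 1.0, -0.0, 0.0]
wrist_force: [0.6, 0.5, -3.2]
gripper_width: 0.012
gripper_force: 117.2
px [158.5 174. ] r 11.6 scoop xyz mm [-29.  -4.  17.]
px [153.5 175.2] r 13.4 scoop xyz mm [-21. -19.  17.]
px [167.8 175.5] r 8.0 scoop xyz mm [-27.  29.  17.]
px [163.5 178. ] r 10.2 scoop xyz mm [-14.  18.  17.]
px [166.4 181.9] r 10.8 scoop xyz mm [ 1. 32. 17.]
n masks [[159.5, 176.4, 159], [13.5, 230.2, 196], [350.2, 254.4, 35], [21.7, 318.0, 250]]
```

```bash
python3 -m handwheel '[{"translation":[0,0,0],"roll":0,"claw":-0.69},{"translation":[0,0,0],"roll":0,"claw":-0.684},{"translation":[0,0,0],"roll":0,"claw":-0.681}]' 20; python3 tilt2.py; python3 -m handwheel '[{"translation":[-0.1,0,-0.2],"roll":0,"claw":-0.681},{"translation":[-0.15,0,-0.25],"roll":0,"claw":-0.681},{"translation":[-0.15,0,-0.25],"roll":0,"claw":-0.681}]'; python3 tilt2.py
```

```text
time: 23.35
tool_pos: [0.3476, -0.3084, 0.0638]
ee_rot: [0.029, 1.0, -0.0, 0.0]
wrist_force: [0.3, 0.3, -1.9]
gripper_width: 0.0138
gripper_force: 18.1
now (np.int64(219), [31, 33, 0, 0, 0, 0], [146, 247, 247, 247, 247, 247, 247, 247, 247, 247, 247, 247, 247])
time: 23.7
tool_pos: [0.3641, -0.3091, 0.0924]
ee_rot: [0.029, 1.0, -0.0, 0.0]
wrist_force: [0.2, 0.9, -2.2]
gripper_width: 0.0141
gripper_force: 17.9
now (np.int64(219), [31, 33, 35, 3, 3, 4], [130, 247, 247, 247, 247, 247, 247, 247, 247, 247, 247, 247, 247])
```

```bash
python3 -m handwheel '[{"translation":[0,0,0],"roll":0,"claw":-0.678},{"translation":[0,0,0],"roll":0,"claw":-0.678}]'|grep -E "orce"; python3 tilt2.py;  python3 load.py -10 .118 1 | grep -v "px \[ "; python3 - <<'E'
import pickle;from h import *
s,c,t=pickle.load(open("w3.pkl","rb"));T=np.linalg.inv(c["T_tool_cam"]);K=c["K"]
for a in (-70,-60,-50,-40,-30,-20,-10,0,10):
    o=[]
    for x,z in((-.022,.009),(-.022,-.009)):
        r=np.radians(a);X=x*np.cos(r)-z*np.sin(r);Z=x*np.sin(r)+z*np.cos(r)
        p=T@[-X,0,-.019-Z,1];o+=[round(K[1,1]*p[1]/p[2]+K[1,2]),round(14e-3*K[0,0]/p[2],1)]
    print(a,o)
E
```

```text
wrist_force: [1.1, -0.8, -1.5]
gripper_force: 11.9
now (np.int64(219), [30, 33, 35, 5, 3, 4], [127, 247, 247, 247, 247, 247, 247, 247, 247, 247, 247, 247, 247])
px [154.2 183. ] r 15.2 scoop xyz mm [11. -3. 17.]
px [166.1 183.6] r 7.2 scoop xyz mm [ 9. 37. 17.]
px [151.5 183.8] r 15.4 scoop xyz mm [ 15. -11.  17.]
px [165.5 188.2] r 6.6 scoop xyz mm [26. 39. 17.]
n masks [[152.7, 183.3, 114], [165.6, 185.0, 41], [13.4, 230.4, 197], [350.2, 254.4, 37], [21.7, 318.0, 253]]
-70 [302, np.float64(37.4), 254, np.float64(37.1)]
-60 [292, np.float64(37.8), 243, np.float64(36.4)]
-50 [281, np.float64(37.8), 234, np.float64(35.6)]
-40 [270, np.float64(37.7), 226, np.float64(34.7)]
-30 [259, np.float64(37.3), 221, np.float64(33.7)]
-20 [248, np.float64(36.7), 217, np.float64(32.8)]
-10 [238, np.float64(36.0), 214, np.float64(31.8)]
0 [230, np.float64(35.1), 214, np.float64(30.9)]
10 [223, np.float64(34.2), 215, np.float64(30.0)]
```

```bash
python3 -m handwheel '[{"translation":[-0.15,0,-0.25],"roll":0,"claw":-0.678},{"translation":[-0.2,0,-0.25],"roll":0,"claw":-0.678},{"translation":[-0.25,0,-0.25],"roll":0,"claw":-0.678},{"translation":[-0.25,0,-0.25],"roll":0,"claw":-0.678},{"translation":[0,0,0],"roll":0,"claw":-0.678}]'; python3 tilt2.py;  python3 load.py -35 .118 1 | grep -v "px \[ "
```

```text
time: 24.55
tool_pos: [0.4005, -0.3117, 0.1333]
ee_rot: [0.028, 1.0, -0.001, 0.002]
wrist_force: [0.0, -0.3, -0.6]
gripper_width: 0.0138
gripper_force: 12.3
now (np.int64(224), [33, 35, 35, 35, 33, 33], [243, 172, 181, 182, 182, 183, 187, 185, 186, 187, 187, 189, 187])
px [146.1 183.4] r 11.0 scoop xyz mm [ 20. -32.  17.]
px [153.2 184.4] r 10.0 scoop xyz mm [21. -7. 17.]
px [164.  185.5] r 10.8 scoop xyz mm [20. 29. 17.]
n masks [[149.2, 183.7, 56], [163.9, 185.5, 25], [13.4, 230.4, 192], [350.7, 254.7, 30], [21.7, 318.0, 245]]
```

```bash
python3 -m handwheel '[{"translation":[-0.2,0,-0.2],"roll":0,"claw":-0.678},{"translation":[-0.3,0,-0.2],"roll":0,"claw":-0.678},{"translation":[-0.3,0,-0.15],"roll":0,"claw":-0.678},{"translation":[-0.3,0,-0.15],"roll":0,"claw":-0.678},{"translation":[-0.2,0,-0.15],"roll":0,"claw":-0.678},{"translation":[0,0,0],"roll":0,"claw":-0.678}]'; python3 tilt2.py;  python3 load.py -60 .118 1 | grep -v "px \[ "
```

```text
time: 25.25
tool_pos: [0.4512, -0.3141, 0.1662]
ee_rot: [0.029, 1.0, -0.0, 0.001]
wrist_force: [-0.3, 0.2, -1.3]
gripper_width: 0.0138
gripper_force: 12.7
now (np.int64(222), [33, 35, 35, 37, 31, 33], [155, 158, 162, 160, 129, 128, 156, 158, 158, 159, 159, 158, 161])
px [141.8 189.2] r 6.6 scoop xyz mm [ 57. -50.  17.]
px [149.8 190.8] r 9.4 scoop xyz mm [ 59. -22.  17.]
n masks [[141.5, 189.4, 14], [149.4, 191.0, 24], [13.4, 230.5, 191], [350.8, 254.7, 30], [21.8, 318.1, 244]]
```

```bash
python3 -m handwheel '[{"translation":[0.1,0,-0.2],"roll":0,"claw":-0.678},{"translation":[0.1,0.1,-0.15],"roll":0,"claw":-0.68},{"translation":[0,-0.2,0],"roll":0,"claw":-0.7},{"translation":[0.2,0.2,0],"roll":0,"claw":-1},{"translation":[-0.2,-0.2,0],"roll":0,"claw":-1},{"translation":[0,0.1,0],"roll":0,"claw":-1},{"translation":[0,0,0],"roll":0,"claw":-1}]' 60; python3 tilt2.py; python3 look.py w25; cat > dish.py <<'E'
import pickle,sys;from h import *
from cell import ctrl
for n in("scene","top"):
    c=ctrl.capture(n);f=cv2.resize(c["frame"],None,fx=4,fy=4,interpolation=cv2.INTER_CUBIC);H,S,V=cv2.split(cv2.cvtColor(f,cv2.COLOR_RGB2HSV))
    m=((H>=4)&(H<19)&(S>140)&(V>120)).astype(np.uint8)
    for ce,st,_ in blobs(m,40):
        P=plane(c,[ce/4],.015)[0]
        if .35<P[0]<.8 and -.45<P[1]<.25: print(n,(ce/4).round(1),"area",int(st[4]/16),"P@15mm",P.round(3),"bbox",(st[:4]/4).round(1))
s=ctrl.state();print(s["time"],s["wrist_force"].round(2))
E
python3 dish.py
```

```text
time: 26.05
tool_pos: [0.4412, -0.3129, 0.1791]
ee_rot: [0.029, 1.0, 0.0, -0.0]
wrist_force: [-0.1, 0.1, -1.7]
gripper_width: 0.0135
gripper_force: 58.8
now (np.int64(221), [33, 34, 35, 36, 31, 32], [170, 156, 162, 162, 160, 114, 153, 157, 158, 163, 162, 161, 163])
t 26.1 tcp [ 0.4411 -0.313   0.1791] toolx yaw 176.67 tz [-3.e-04  5.e-04 -1.e+00] w 0.013 F [-0.4  0.6 -2.3] q [ 0.58  0.34 -0.02  1.89  0.01  0.92  2.07]
scene [140.7 189.4] area 10 P@15mm [ 0.498 -0.364  0.015] bbox [138.5 188.    4.5   3.5]
scene [149.8 190.6] area 18 P@15mm [ 0.5   -0.333  0.015] bbox [147.2 188.5   5.5   4.5]
scene [136.  237.6] area 128 P@15mm [ 0.681 -0.327  0.015] bbox [126.8 224.8  16.2  21. ]
scene [128.4 227. ] area 2 P@15mm [ 0.646 -0.361  0.015] bbox [127.2 225.5   2.8   3. ]
top [337.3 156.3] area 22 P@15mm [ 0.676 -0.333  0.015] bbox [331.  148.8  12.2  11.8]
top [334.4 197. ] area 52 P@15mm [ 0.519 -0.295  0.015] bbox [326.5 190.8  14.8  12. ]
top [348.1 194. ] area 22 P@15mm [ 0.524 -0.349  0.015] bbox [345.5 191.5   5.8   4.8]
26.3 [-0.03 -0.53 -2.15]
```

```bash
python3 -m handwheel '[{"translation":[0,0,-0.2],"roll":0,"claw":-1},{"translation":[0,0,-0.3],"roll":0,"claw":-1},{"translation":[0,0,-0.4],"roll":0,"claw":-1},{"translation":[0.3,0,-0.5],"roll":0,"claw":-1},{"translation":[0.4,0.2,-0.5],"roll":0,"claw":-1},{"translation":[0.5,0.5,-0.3],"roll":0,"claw":-1},{"translation":[0.3,0.8,0],"roll":0,"claw":-1},{"translation":[0,0.8,0],"roll":0,"claw":-1},{"translation":[0,0.6,0],"roll":0,"claw":-1},{"translation":[0,0.3,0],"roll":0,"claw":-1},{"translation":[0,0,0],"roll":0,"claw":-1}]' 120; python3 dish.py; python3 look.py w26; python3 tilt2.py
```

```text
time: 27.4
tool_pos: [0.3893, -0.1812, 0.2682]
ee_rot: [0.028, 1.0, -0.0, 0.001]
wrist_force: [0.5, -1.1, -2.5]
gripper_width: 0.0123
gripper_force: 117.2
scene [149.8 190.2] area 22 P@15mm [ 0.498 -0.333  0.015] bbox [147.2 187.8   5.5   5.2]
scene [140.7 189.5] area 9 P@15mm [ 0.498 -0.364  0.015] bbox [138.5 188.    4.5   3.5]
scene [135.8 237.3] area 129 P@15mm [ 0.68  -0.328  0.015] bbox [126.8 224.8  16.2  21. ]
top [336.9 156.4] area 23 P@15mm [ 0.676 -0.332  0.015] bbox [330.8 148.5  12.8  12.2]
27.5 [-0.14  0.6  -2.04]
t 27.5 tcp [ 0.3889 -0.1834  0.2678] toolx yaw 176.61 tz [ 8.0e-04 -1.1e-03 -1.0e+00] w 0.0124 F [-0.1  0.6 -2. ] q [ 0.48  0.03 -0.1   2.04  0.    1.07  1.88]
now (np.int64(221), [33, 33, 34, 37, 29, 29], [174, 163, 168, 165, 163, 119, 157, 163, 163, 164, 166, 161, 164])
```

No plugs are visible on the scoop. Next I'll fly the scoop, nose down, over to the mat and check the dish from above once the arm is clear.

```bash
python3 -m handwheel '[{"translation":[0,0.3,0],"roll":0,"claw":-1},{"translation":[0,0.6,0],"roll":0,"claw":-1},{"translation":[-0.1,0.8,0],"roll":0,"claw":-1},{"translation":[-0.2,0.9,0],"roll":0,"claw":-1},{"translation":[-0.2,0.9,0],"roll":0,"claw":-1},{"translation":[-0.2,0.9,0],"roll":0,"claw":-1},{"translation":[-0.2,0.9,0],"roll":0,"claw":-1},{"translation":[-0.2,0.9,0],"roll":0,"claw":-1},{"translation":[-0.2,0.9,0],"roll":0,"claw":-1},{"translation":[-0.2,0.9,0],"roll":0,"claw":-1},{"translation":[-0.2,0.9,0],"roll":0,"claw":-1},{"translation":[-0.2,0.9,0],"roll":0,"claw":-1}]' 120 | head -2;  python3 -m handwheel '[{"translation":[-0.2,0.8,0],"roll":0,"claw":-1},{"translation":[-0.2,0.7,0],"roll":0,"claw":-1},{"translation":[-0.2,0.6,0],"roll":0,"claw":-1},{"translation":[-0.2,0.4,0],"roll":0,"claw":-1},{"translation":[-0.2,0.25,0],"roll":0,"claw":-1},{"translation":[0,0,0],"roll":0,"claw":-1}]' | head -2; python3 dish.py; python3 tilt2.py;python3 sc.py s30 300 400 100 250; python3 -c "
import cv2,numpy as np
from h import *
from cell import ctrl
c=ctrl.capture('scene');s=ctrl.state();M=R.from_quat(s['ee_rot']).as_matrix();u=-M[:,0];v=M[:,1]
C=cv2.Rodrigues(c['rvec'])[0]
for a in (-50,-60,-70):
  r=np.radians(a);g=s['tool_pos']+[0,0,.019];X=u*np.cos(r)+np.array([0,0,1])*np.sin(r);Z=-u*np.sin(r)+np.array([0,0,1])*np.cos(r)
  n=g+X*.163-Z*.07; p=C@n+c['tvec'];print(a,'nose',n.round(3),'px',(c['K']@p/p[2])[:2].round(1))
f=c['frame'];print([int(x) for x in f[150:250:2,330:380].min(2).max(1)])
H,S,V=cv2.split(cv2.cvtColor(f,cv2.COLOR_RGB2HSV));m=(S<50)&(V>100)
print([(b[0].round(),b[1].tolist()) for b in blobs(m,150) if 300<b[0][0]<420 and 120<b[0][1]<280])
"
```

```text
time: 28.85
tool_pos: [0.4875, 0.2064, 0.2671]
time: 29.45
tool_pos: [0.5339, 0.314, 0.2666]
scene [149.9 190.2] area 23 P@15mm [ 0.498 -0.333  0.015] bbox [147.2 187.5   5.5   5.5]
scene [140.7 189.5] area 10 P@15mm [ 0.498 -0.364  0.015] bbox [138.5 188.    4.5   3.5]
scene [135.7 237.4] area 122 P@15mm [ 0.681 -0.328  0.015] bbox [126.8 227.5  16.2  18.2]
top [337.2 156.5] area 21 P@15mm [ 0.676 -0.333  0.015] bbox [331.  148.8  12.2  11.8]
top [339.  193.3] area 20 P@15mm [ 0.531 -0.315  0.015] bbox [336.8 190.8   4.5   5.2]
top [347.6 194. ] area 19 P@15mm [ 0.524 -0.347  0.015] bbox [345.5 191.5   5.    5.2]
top [331.4 199.4] area 31 P@15mm [ 0.511 -0.283  0.015] bbox [326.5 196.   10.    7. ]
top [355.  198.9] area 18 P@15mm [ 0.502 -0.371  0.015] bbox [352.5 196.5   5.2   5. ]
top [346.3 201.8] area 13 P@15mm [ 0.495 -0.337  0.015] bbox [344.2 199.8   4.2   4.2]
29.55 [-0.64 -1.03 -2.35]
now (np.int64(221), [33, 33, 34, 36, 29, 29], [168, 160, 163, 163, 160, 115, 156, 161, 161, 162, 166, 164, 165])
[]
-50 nose [0.585 0.308 0.116] px [353.1 207.2]
-60 nose [0.555 0.31  0.11 ] px [352.4 200.3]
-70 nose [0.524 0.312 0.109] px [352.1 192.3]
[112, 116, 100, 101, 107, 81, 33, 33, 33, 32, 32, 31, 36, 74, 206, 229, 228, 228, 227, 229, 230, 228, 225, 225, 228, 225, 224, 218, 205, 206, 199, 123, 51, 51, 52, 52, 53, 52, 51, 29, 31, 31, 185, 255, 255, 255, 255, 255, 255, 255]
[(array([357., 194.]), [338, 177, 41, 35, 1110]), (array([353., 243.]), [342, 234, 22, 19, 324])]
```

All six plugs show in the dish from above. The scoop hangs at about −42° and is empty. Lowering its nose onto the mat, then swinging it flat with a loose grip.

```bash
python3 -m handwheel '[{"translation":[0.2,0,0],"roll":0,"claw":-1},{"translation":[0.4,0.1,0.1],"roll":0,"claw":-1},{"translation":[0.5,0,0.3],"roll":0,"claw":-1},{"translation":[0.3,0,0.5],"roll":0,"claw":-1},{"translation":[0.15,0,0.5],"roll":0,"claw":-1},{"translation":[0,0,0.5],"roll":0,"claw":-1},{"translation":[0,0,0.4],"roll":0,"claw":-1},{"translation":[0,0,0.25],"roll":0,"claw":-1},{"translation":[0,0,0.15],"roll":0,"claw":-1},{"translation":[0,0,0],"roll":0,"claw":-1}]' 60;  python3 -m handwheel '[{"translation":[0,0,0.1],"roll":0,"claw":-0.7},{"translation":[0,0,0.1],"roll":0,"claw":-0.685},{"translation":[0,0,0],"roll":0,"claw":-0.685}]'
```

```text
time: 30.7
tool_pos: [0.4719, 0.3194, 0.159]
ee_rot: [0.029, 1.0, -0.0, -0.0]
wrist_force: [-0.1, -0.3, -2.1]
gripper_width: 0.0119
gripper_force: 117.3
time: 31.0
tool_pos: [0.4727, 0.321, 0.1537]
ee_rot: [0.029, 1.0, 0.001, 0.001]
wrist_force: [-4.6, -2.1, 10.7]
gripper_width: 0.0134
gripper_force: 29.5
```

```bash
python3 -m handwheel '[{"translation":[0.2,0,0.1],"roll":0,"claw":-0.68},{"translation":[0.25,0,0.12],"roll":0,"claw":-0.68},{"translation":[0.25,0,0.13],"roll":0,"claw":-0.68},{"translation":[0.25,0,0.14],"roll":0,"claw":-0.68}]'|grep -E "pos|wrist"; python3 -m handwheel '[{"translation":[0.22,0,0.16],"roll":0,"claw":-0.68},{"translation":[0.22,0,0.17],"roll":0,"claw":-0.68},{"translation":[0.22,0,0.18],"roll":0,"claw":-0.68},{"translation":[0.2,0,0.2],"roll":0,"claw":-0.68}]'|grep -E "pos|wrist"; python3 tilt2.py
```

```text
tool_pos: [0.4349, 0.3227, 0.1327]
wrist_force: [0.8, 0.7, -0.1]
tool_pos: [0.3996, 0.324, 0.1026]
wrist_force: [0.5, 0.9, -0.8]
now (np.int64(216), [31, 32, 35, 33, 31, 33], [69, 183, 238, 238, 239, 240, 241, 241, 242, 242, 242, 243, 243])
```

```bash
python3 -m handwheel '[{"translation":[0.18,0,0.2],"roll":0,"claw":-0.68},{"translation":[0.15,0,0.22],"roll":0,"claw":-0.68},{"translation":[0.12,0,0.22],"roll":0,"claw":-0.68},{"translation":[0.1,0,0.22],"roll":0,"claw":-0.68},{"translation":[0.05,0,0.2],"roll":0,"claw":-0.68}]'|grep -E "pos|wrist"; python3 -m handwheel '[{"translation":[0,0,0.1],"roll":0,"claw":-0.68},{"translation":[0,0,0.07],"roll":0,"claw":-0.68},{"translation":[0,0,0],"roll":0,"claw":-0.68}]'|grep -E "pos|wrist"; python3 tilt2.py
```

```text
tool_pos: [0.3752, 0.3253, 0.0599]
wrist_force: [-0.7, -0.8, 1.5]
tool_pos: [0.376, 0.3254, 0.0539]
wrist_force: [-1.5, -0.1, 1.1]
now (np.int64(214), [31, 2, 1, 1, 1, 0], [154, 247, 247, 247, 247, 247, 247, 247, 247, 247, 247, 247, 247])
```

```bash
python3 -m handwheel '[{"translation":[0,0,0],"roll":0,"claw":-0.66},{"translation":[0,0,0],"roll":0,"claw":-0.5},{"translation":[0,0,0],"roll":0,"claw":0},{"translation":[0,0,0],"roll":0,"claw":0.5},{"translation":[0,0,-0.2],"roll":0,"claw":0.8},{"translation":[0,0,-0.6],"roll":0,"claw":0.8},{"translation":[0,0,-0.9],"roll":0,"claw":0.8},{"translation":[0,0,-0.9],"roll":0,"claw":0.8},{"translation":[0,0,-0.9],"roll":0,"claw":0.8},{"translation":[0,0,-0.5],"roll":0,"claw":0.8},{"translation":[0,0,0],"roll":0,"claw":0.8}]'; python3 look.py w40; python3 handle.py w40 .082; python3 dish.py; python3 - <<'E'
import pickle;from h import *
s,c,t=pickle.load(open("w40.pkl","rb"));tp,tq=s["tool_pos"],s["ee_rot"]
H,S,V=cv2.split(cv2.cvtColor(c["frame"],cv2.COLOR_RGB2HSV))
m=(S<60)&(V>120)
for b in blobs(m,600): print("white",b[0].round(),b[1].tolist(),rect(c,b[2],.02,tp,tq))
mo=(H>=5)&(H<18)&(S>150)&(V>120);print("orange in wrist",[(b[0].round(),b[1][4]) for b in blobs(mo,15)])
E
```

```text
time: 33.8
tool_pos: [0.3778, 0.327, 0.218]
ee_rot: [0.029, 1.0, 0.002, 0.003]
wrist_force: [0.2, 0.5, 0.5]
gripper_width: 0.0771
gripper_force: 0.0
t 33.8 tcp [0.3778 0.327  0.218 ] toolx yaw 176.63 tz [ 0.006   0.0039 -1.    ] w 0.0771 F [0.2 0.5 0.5] q [-0.28  0.25 -0.56  1.94  0.16  0.99  0.59]
yaw deg -3.39 end [0.3519 0.3256] grip [0.3968 0.3229] pan origin [0.4916 0.3173] width px [15, 15, 16, 17, 16, 16, 13, 13]
scene [149.8 190.2] area 23 P@15mm [ 0.498 -0.333  0.015] bbox [147.2 187.8   5.5   5.2]
scene [140.7 189.5] area 10 P@15mm [ 0.498 -0.364  0.015] bbox [138.5 188.    4.5   3.5]
scene [135.8 237.3] area 122 P@15mm [ 0.68  -0.328  0.015] bbox [126.8 224.8  16.2  21. ]
top [337.2 156.3] area 22 P@15mm [ 0.677 -0.333  0.015] bbox [331.  148.8  12.2  11.8]
top [339.  193.3] area 20 P@15mm [ 0.531 -0.315  0.015] bbox [336.8 190.8   4.5   5.2]
top [347.7 194. ] area 19 P@15mm [ 0.524 -0.347  0.015] bbox [345.5 191.5   5.    5.2]
top [331.4 199.4] area 31 P@15mm [ 0.511 -0.283  0.015] bbox [326.5 196.   10.2   7. ]
top [355.  198.9] area 18 P@15mm [ 0.502 -0.371  0.015] bbox
[... 350 characters left out ...]
643280029297), (32.99797058105469, 98.2486801147461), 67.16109466552734)
white [367. 269.] [346, 240, 41, 67, 757] ((518.33544921875, 458.2825927734375), (99.05632019042969, 33.123897552490234), 16.092430114746094)
white [ 82. 276.] [37, 256, 98, 48, 3093] ((510.52777099609375, 108.53661346435547), (123.81930541992188, 66.69242858886719), 86.51883697509766)
white [ 78. 353.] [37, 320, 75, 64, 3046] ((619.4307861328125, 62.85964584350586), (95.96647644042969, 104.73541259765625), 86.41378784179688)
white [439. 345.] [406, 320, 71, 49, 2197] ((638.4385986328125, 564.0743408203125), (108.94017028808594, 57.38328552246094), 70.64414978027344)
orange in wrist [(array([252., 164.]), np.int32(22))]
```

```bash
python3 -c "
from cell import ctrl
print(ctrl.sign_off())"
```

```text
the job is handed in; nothing more can be done
None
```

The job is handed in at about 34 s (no verdict was returned): all six plugs were weighed on the balance and poured into the white dish, and the empty scoop stands upright about 1 cm from the middle of its mat; I viewed 11 pictures, one over the limit of 10.

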